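# Set up the root shredder and feed it a weighed batch

## Robot

A 7-joint arm with a two-finger parallel gripper is mounted at the origin on the work surface. World frame = base frame: x ahead of the robot, y to its left, z up, the work surface at z = 0. Lengths are in m, angles in rad, forces in N, time in s.
With the tool pointing down it reaches from about 0.4 to 0.875 m from the base axis. Payload 19.3 kg.
Tool frame: the origin (TCP) lies between the finger pads; the fingertips stand 22 mm ahead of it and the grasp point (between the pads) lies 3 mm ahead of it (arm.finger_overhang is the distance from the TCP to the fingertips, in m); x points along the fingers, y is the direction in which the jaws open and shut, and the axes are right-handed (so a half turn about x gives the same grasp; the last joint's range is limited). The gripper opens to 85 mm and grips with 20 to 120 N. Pads are 22 mm wide; open, the fingers measure 114 mm over their backs; the gripper's body (76 mm by 85 mm) begins 54 mm behind the grasp point. The pads swing forward as they close: fully open they stand 13 mm farther back than shut.
Start: joints at [-1.246, 0.521, -0.036, 1.599, 0.021, 1.021, -0.113], TCP at [0.24, 0.577, 0.253] pointing down, gripper open.
Joint ranges: [-2.91, 2.91], [-0.3, 2.13], [-1.5, 1.42], [0.17, 2.43], [-1.26, 4.41], [0.16, 1.93], [-2.52, 2.52]. Speed limits (rad/s): [1.89, 1.89, 2.39, 2.39, 3.01, 3.01, 3.01].

## Interface

Orientations are given as a unit quaternion [x, y, z, w].
In Python, from plant import arm gives the robot as it stands.
- The arm moves only by the tool drive_tool, never from a script. Its arguments are lists of equal length, an entry for each row: "hand": the finger opening in cm, from 0 to 8.54; "travel": the shift along the tool's x, y, z in cm, a list of three; "twist": the turn, a rotation vector about the tool's x, y, z in degrees, a list of three. A call has 1 to 5 rows; each row is the pose to reach, as a shift and turn from the pose commanded when the call began, along the tool's axes at that moment; what a row does not reach only later rows make up. A row lasts 1/12 s, in which the tool goes at most 41.7 mm and 7.16 degrees, less where a joint would pass 70% of its speed; a pose out of reach is approached as far as the arm can. A call with a gripper value outside its range is refused whole. The fingers move at their own pace and stop on an object; "newtons" is the grip in N (left out, the last holds). Time passes only in rows, so rows that repeat a pose let the fingers close. It gives the time, the measured TCP pose, the force and the opening at its end, in the units of the state.
- arm.state(): the state, without advancing time (a new reading comes with each control period).
- arm.snapshot(name): name is "scene" or "top" or "wrist"; returns the picture (384x512x3 uint8, red, green, blue); there is no depth.
- arm.camera_model(name): a dict with "fovy" (degrees; the focal length in pixels is half the picture's height over the tangent of half this angle, whatever the lens; pixels are square), "cx", "cy" (the principal point, pixels), "dist" ([k1, k2, p1, p2, k3] as OpenCV has them; the pictures are not rectified), "R" (3x3) and "t" (3): a world point X has camera coordinates R X + t. Camera axes: x right, y down, z forward; pixel columns grow to the right and rows downward; lengths in m; the calibration is good to about 2 mm. A picture is of the moment at which its call begins: read the wrist's pose just before it. camera_model takes no time and is no camera call; for the wrist camera it gives the pose at the moment of the call.
- arm.hand_in(): hands the job in, once; it reports no verdict.
The state is a dict: "time_s": time; "joint_positions": joint angles; "dq": joint speeds; "tau": joint torques, N m; "position": TCP position; "tool_rot": TCP orientation; "ft_force": force on the tool from outside, world axes, zero at the start; "wrist_torque": the same for the moment, N m; "finger_gap": finger opening in m.
Only numpy, scipy, OpenCV 4.12 (cv2) and the standard library are available. Lean on these libraries where they do the work, as an engineer would, in place of code of your own. Each camera call takes 0.05 s, during which the arm holds its last target. There are 200 camera calls.

## Task

The root shredder was taken apart for washing: first turn its loose shredding plate over so that the coarse face is up, seat it fully down on its two locating pins, and then swing the latch over it, all the way down into its catch. Next, put every root piece that still lies on the paper into the brass pan where it stands on the scale, so that the whole batch rests there together to be weighed, and then tip the pan over the feed box so that all the pieces end up in the box. Stand the empty pan back level on the scale's platform, and leave the mortar, the jar and the paperweight where they are.

Things in the scene. Friction and masses are not known exactly. Their poses are not given: they have to be found in the camera images.
- plate: loose steel plate, 0.42 kg: frame 156 x 66 mm, 18 mm thick, round bail handle beyond one end. Origin at its middle (mid-thickness); x along it, away from the handle; y across; +z out of the FINE face (dark, small brass dots), -z out of the COARSE face (bright, 12 teeth). Starts fine face up, flat on a fixed wooden board (170 x 120 x 15 mm), its handle jutting over the board's end. Mass centre 10 mm towards the handle
- plate_handle (a point): middle of the handle's grip: a round wooden sleeve, 13 mm thick, 40 mm long along the plate's y, that turns freely on its bar, so a plate lifted by it swings down and hangs from it. At mid-thickness, 120 mm from the plate's middle, 42 mm from its near edge, between two 12 mm side arms; clear opening 35 x 42 mm. From the grip's axis to the plate's far edge: 198 mm
- hole_big (a point): centre (mid-thickness) of the large round through hole, 15 mm across, on the plate's centre line at the handle end, 64 mm from the middle
- hole_small (a point): centre (mid-thickness) of the small round through hole, 11 mm across, on the centre line at the other end, 64 mm from the middle
- shredder: fixed root shredder, 180 mm deep (x), 320 mm long (y), steel bed 100 mm above the table; origin at table height. Seen from its front (-x) the plate seat is the right (-y) half, the feed box is parked on the left (+y) half. The seat: front and back ledge with an open window 100 (x) x 150 mm (y) between, 40 mm free beside each long edge of a seated plate; bed's front edge 80 mm before the seat's middle
- pin_big (a point): foot, on the bed's surface, of the large brass locating pin on the front ledge: 12 mm thick, 14 mm tall, tapered tip. The plate's large hole goes over it, the handle then projects to the front beyond the bed
- pin_small (a point): foot, on the bed's surface, of the small brass locating pin on the back ledge, 128 mm behind the large one: 8 mm thick, 14 mm tall, tapered tip; for the plate's small hole. A seated plate lies flat on both ledges, its mid-thickness 9 mm above these feet
- latch (a joint): steel hold-down bar over the seat's front end, rad: 0 = closed, level across the seated plate's front land, in its catch (two small cheeks right of the seat); grows as it swings up, 1.57 = straight up, 2.2 = leaning left, its stop. Stiff hinge: stays where left, takes about 1.5 N at its grip. Cannot close on a plate that is not down on its pins
- latch_hinge (a point): point on the latch's hinge axis (along the shredder's x), in the middle of the bar's width, 22 mm above the bed, 58 mm left (+y) of the large pin; its axes are the shredder's axes. Closed, the bar points to the shredder's -y
- latch_grip (a point): middle of the latch's red grip: a round bar 12 mm thick along the shredder's x, sticking out 44 mm to the front of the latch's bar, 120 mm from the hinge axis and 32 mm further front than latch_hinge. It can turn between lightly closed fingers. When the latch is closed it hangs just before the bed's front edge, 122 mm above the table
- feed_box (a point): middle of the feed box's floor (on the bed, 100 mm above the table): open-topped, inside 122 mm (shredder's x) by 142 mm (y), walls 4 mm thick, 75 mm tall: rim 175 mm above the table; its axes are the shredder's axes
- scale_top (a point): middle of the bench scale's steel platform, 140 x 140 mm, surface 42 mm above the table. The scale is fixed; below the platform its body (32 mm high) reaches 85 mm in x and 75 mm in y, its display 125 mm to -x
- pan: loose brass weighing pan (scoop), 0.19 kg, stands level on the scale. Origin on its underside; floor 3 mm thick, level from x = -25 to 60 mm; towards -x the floor rises 15 degrees to the open mouth; walls 34 mm high on the other three sides; 94 mm wide inside (y). Wooden handle out to +x. Smooth: pieces slide at about 17 degrees, so over the rising mouth from about 32 degrees of tilt
- pan_handle (a point): grip point of the pan's handle: straight bar along the pan's x, 14 mm wide (y), 18 mm high, x from 64 to 136 mm; this point is 105 mm from the pan's origin, 24 mm above its underside
- pan_mouth (a point): middle of the lip of the pan's mouth, 82 mm from the pan's origin to -x, 18 mm above its underside
- root1: brown dried root piece, loose, 20 g, 42 x 26 x 22 mm (its x, y, z), origin at its centre; starts in the pan
- root2: brown dried root piece, loose, 20 g, 42 x 26 x 22 mm (its x, y, z), origin at its centre; starts in the pan
- root3: brown dried root piece, loose, 20 g, 42 x 26 x 22 mm (its x, y, z), origin at its centre; may be absent; if present it starts on the brown paper sheet on the table
- root4: brown dried root piece, loose, 20 g, 42 x 26 x 22 mm (its x, y, z), origin at its centre; may be absent; if present it starts on the brown paper sheet on the table
- root5: brown dried root piece, loose, 20 g, 42 x 26 x 22 mm (its x, y, z), origin at its centre; may be absent; if present it starts on the brown paper sheet on the table
- root6: brown dried root piece, loose, 20 g, 42 x 26 x 22 mm (its x, y, z), origin at its centre; may be absent; if present it starts on the brown paper sheet on the table
- mortar: white mortar, 86 mm across, 70 mm tall, bystander, origin under its middle
- jar: blue jar with a dark lid, 68 mm across, 100 mm tall, bystander, origin under its middle
- paperweight: green stone bar 22 x 100 x 18 mm, bystander lying at the far side of the paper sheet, origin under its middle

How it is judged:
By the outcome, as a careful person would: the job done as asked, in the order asked, and still so for the second after the job is handed in, with the robot touching nothing.
Of root3, root4, root5, root6 only 1 to 3 are there at a start; the rules pass over those that are not, and their reading is None.
At some moment in a run one of root3, root4, root5, root6 may be knocked a few centimetres aside while the robot is not near it.
It also fails if it takes over 208 s, if anything falls off the work surface, if the arm or the gripper's body presses on something with over 40 N, if the wrist force passes 120 N, or if a joint passes its speed limit or range.

## Working session

There is one attempt and no reset: what is moved stays moved. The work goes in short steps, Python scripts to look and compute and a tool call to move; the robot and the scene stay as the last step left them, time stands still between calls to the robot, and variables do not carry over. Pictures are saved under pics/ and viewed, about 12 in all and at most 16, crops included, and the job is handed in when it is done.

Besides the shell and the picture viewer there is one more tool, called after "Emit:" by a JSON object that holds its "op" and its "data", one argument or row to a line. drive_tool: Moves the arm, as the interface text tells. Its arguments: {"type":"object","properties":{"hand":{"type":"array","items":{"type":"number"}},"travel":{"type":"array","items":{"type":"array","items":{"type":"number"}}},"twist":{"type":"array","items":{"type":"array","items":{"type":"number"}}},"newtons":{"type":"number"}},"required":["hand","travel","twist"]}

```bash
mkdir -p pics; ls; python3 - <<'E'
from plant import arm
import cv2,numpy as np
for n in("scene","top"):
    im=arm.snapshot(n); cv2.imwrite(f"pics/{n}0.png",cv2.cvtColor(im,cv2.COLOR_RGB2BGR))
    m=arm.camera_model(n); print(n,{k:np.round(v,3).tolist() for k,v in m.items()})
a=cv2.imread("pics/scene0.png");b=cv2.imread("pics/top0.png")
s=arm.state();print(s)
E
```

```text
pics
scene {'fovy': 47.797, 'cx': 249.337, 'cy': 192.009, 'dist': [0.033, 0.0, 0.0, 0.0, 0.0], 'R': [[-0.665, 0.747, 0.003], [0.454, 0.406, -0.793], [-0.594, -0.526, -0.609]], 't': [0.36, -0.203, 1.617]}
top {'fovy': 47.845, 'cx': 258.737, 'cy': 186.788, 'dist': [-0.137, 0.0, 0.0, 0.0, 0.0], 'R': [[0.014, -1.0, 0.007], [-0.989, -0.015, -0.146], [0.146, -0.005, -0.989]], 't': [0.017, 0.577, 1.421]}
{'time_s': 0.1, 'joint_positions': array([-1.24616802,  0.52196913, -0.03631169,  1.59995131,  0.02122861,
        1.02110941, -0.11278567]), 'dq': array([-0.00122819, -0.00072072,  0.00027307, -0.00030238,  0.00094166,
       -0.00024851,  0.00045931]), 'tau': array([ 5.28705481e-03, -9.28486991e+01,  1.98510580e+00, -3.70532620e+01,
        1.82471395e-02,  5.46275871e-03,  2.10099910e-05]), 'position': array([0.24034223, 0.57663239, 0.25277418]), 'tool_rot': array([ 0.1383162 ,  0.69340864, -0.13905641,  0.69333715]), 'ft_force': array([ 0.17589742,  0.53009847, -0.4961021 ]), 'wrist_torque': array([ 0.01061917, -0.00776224,  0.01249007]), 'finger_gap': 0.08583738034875452}
```

View pics/top0.png

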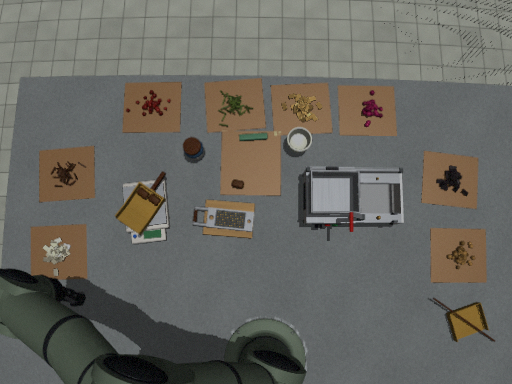

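View pics/scene0.png

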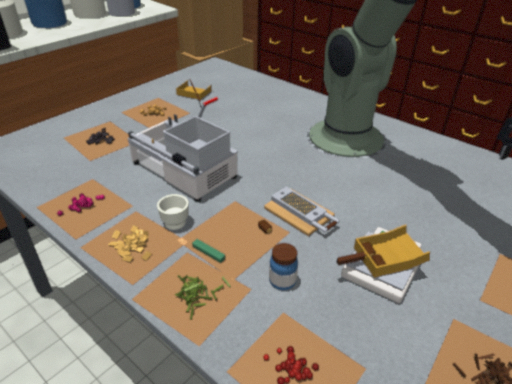

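```bash
cat > h.py <<'E'
import numpy as np,cv2,json,os
from scipy.spatial.transform import Rotation as Rn
from plant import arm
def snap(n,name=None):
    m=arm.camera_model(n); im=cv2.cvtColor(arm.snapshot(n),cv2.COLOR_RGB2BGR)
    if name: cv2.imwrite(f"pics/{name}.png",im); np.save(f"pics/{name}.npy",m,allow_pickle=True)
    return im,m
def load(name): return cv2.imread(f"pics/{name}.png"),np.load(f"pics/{name}.npy",allow_pickle=True).item()
def K(m):
    f=192/np.tan(np.radians(m['fovy'])/2); return np.array([[f,0,m['cx']],[0,f,m['cy']],[0,0,1]])
def rays(m,px):
    p=cv2.undistortPoints(np.array(px,float).reshape(-1,1,2),K(m),np.array(m['dist'],float)).reshape(-1,2)
    R=np.array(m['R']);d=np.c_[p,np.ones(len(p))]@R; return -R.T@np.array(m['t']),d
def onz(m,px,z):
    c,d=rays(m,px); return c+d*((z-c[2])/d[:,2])[:,None]
def tri(m1,p1,m2,p2):
    c1,d1=rays(m1,[p1]);c2,d2=rays(m2,[p2]);A=np.c_[d1[0],-d2[0]]
    s=np.linalg.lstsq(A,c2-c1,rcond=None)[0];a=c1+d1[0]*s[0];b=c2+d2[0]*s[1];return (a+b)/2,np.linalg.norm(a-b)
def proj(m,X):
    R=np.array(m['R']);return cv2.projectPoints(np.array(X,float).reshape(-1,1,3),cv2.Rodrigues(R)[0],np.array(m['t'],float),K(m),np.array(m['dist'],float))[0].reshape(-1,2)
def comps(mask,amin=15):
    n,l,s,c=cv2.connectedComponentsWithStats(mask.astype(np.uint8));return [(s[i,4],c[i].round(1).tolist()) for i in range(1,n) if s[i,4]>=amin]
def quat(x,y):
    x=np.array(x,float);x/=np.linalg.norm(x);y=np.array(y,float);y-=x*(x@y);y/=np.linalg.norm(y)
    return Rn.from_matrix(np.c_[x,y,np.cross(x,y)])
def move(p,R):
    "shift (cm) and twist (deg) in tool axes from present pose to world pose p,R"
    s=arm.state();R0=Rn.from_quat(s['tool_rot']);d=R0.inv().apply(np.array(p)-s['position'])*100
    t=np.degrees((R0.inv()*R).as_rotvec());print('travel',d.round(2).tolist(),'twist',t.round(1).tolist(),'rows>=',round(max(np.linalg.norm(d)/4.17,np.linalg.norm(t)/7.16),1))
E
python3 - <<'E'
import sys;sys.path.insert(0,'.')
from h import *
a,ma=snap("top","top1");b,mb=snap("scene","scene1")
for im,n in((a,'top'),(b,'scene')):
    h=cv2.cvtColor(im,cv2.COLOR_BGR2HSV);H,S,V=cv2.split(h)
    print(n,'red',comps(((H<5)|(H>175))&(S>170)&(V>90),6))
c=np.vstack([cv2.resize(a[120:250,100:420],(800,325),interpolation=3),cv2.resize(b[90:300,120:440],(419,275),interpolation=3).repeat(1,0) if 0 else np.hstack([cv2.resize(b[80:215,120:250],(265,275),interpolation=3),cv2.resize(b[170:310,200:440],(535,275)[0:2] if 0 else (471,275),interpolation=3),np.zeros((275,64,3),np.uint8)])])
cv2.imwrite("pics/c1.png",c)
print('base est', [onz(ma,[p],z).round(3).tolist()[0] for p,z in(((238,184),.011),((142,208),.045),((161,178),.066),((200,215),.024),((253,219),.033),((293,140),.07),((193,149),.1))])
E
```

```text
top red [(np.int32(8), [149.4, 102.9]), (np.int32(7), [157.0, 108.4]), (np.int32(57), [351.0, 222.0])]
scene red [(np.int32(23), [210.5, 100.8]), (np.int32(480), [294.6, 366.5]), (np.int32(12), [278.8, 350.3]), (np.int32(18), [265.7, 357.0]), (np.int32(20), [315.0, 366.1]), (np.int32(52), [282.9, 380.2])]
base est [[0.59, 0.097, 0.011], [0.498, 0.419, 0.045], [0.598, 0.354, 0.066], [0.48, 0.224, 0.024], [0.468, 0.043, 0.033], [0.734, -0.088, 0.07], [0.691, 0.244, 0.1]]
```

View pics/c1.png

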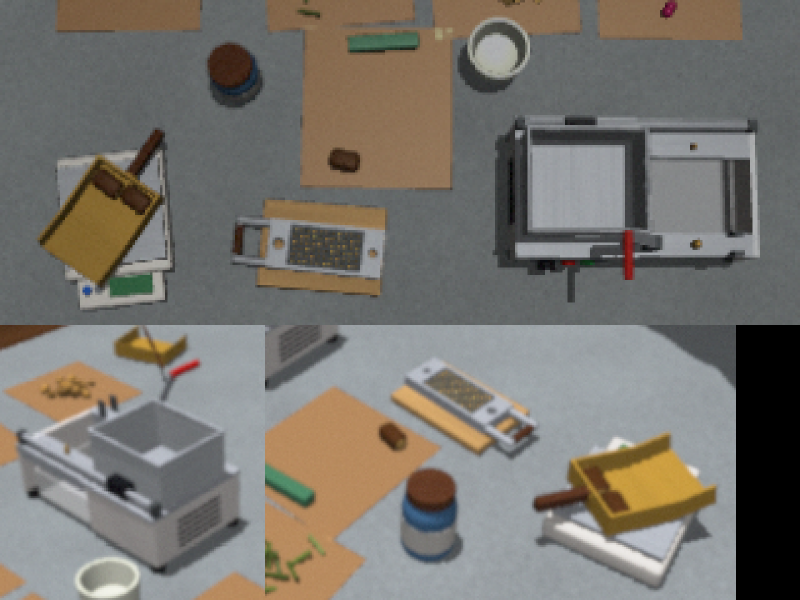

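```bash
python3 - <<'E'
from h import *
a,ma=load("top1");b,mb=load("scene1")
f=lambda x,y:(100+x/2.5-.3,120+y/2.5-.3)
P=lambda x,y,z:onz(ma,[f(x,y)],z)[0].round(4)
hs=P(238,238,.03);hb=P(279,243,.033);hsm=P(372,253,.033);pb=P(697,244,.112);ps=P(693,147,.112)
print('sleeve',hs,'big',hb,'small',hsm,np.linalg.norm(hb-hsm),'pins',pb,ps,np.linalg.norm(pb-ps))
print('latch grip',tri(ma,(351,222),mb,(210.5,100.8)))
print('box corners rim',[P(x,y,.175) for x,y in((528,131),(648,131),(643,240),(522,240))])
print('pan mouth',P(40,240,.06),P(103,285,.06),'back',P(98,157,.079),P(163,200,.079),'handle end',P(160,134,.075))
w,mw=snap("wrist","w0");R=np.array(mw['R']);s=arm.state();T=Rn.from_quat(s['tool_rot']).as_matrix()
print('cam in tool',(T.T@(-R.T@mw['t']-s['position'])).round(3).tolist(),'axes',(R@T).round(2).tolist(),mw['fovy'])
d=(hsm-hb);d/=np.linalg.norm(d)
h=hb-d*.056;h[2]=.024;print('sleeve from holes',h,'d',d)
down=[0,0,-1]
move([h[0],h[1],.15],quat(down,d))
move([h[0],h[1],.15],quat(down,-d))
E
```

```text
sleeve [0.4793 0.2402 0.03  ] big [0.4733 0.184  0.033 ] small [0.4618 0.0583 0.033 ] 0.1262249579124509 pins [ 0.473 -0.362  0.112] [ 0.5999 -0.3598  0.112 ] 0.1269190687012791
latch grip (array([ 0.44860324, -0.24515012,  0.22943364]), np.float64(0.0011654730347774806))
box corners rim [array([ 0.6057, -0.1346,  0.175 ]), array([ 0.6083, -0.2851,  0.175 ]), array([ 0.4722, -0.2763,  0.175 ]), array([ 0.4705, -0.1268,  0.175 ])]
pan mouth [0.4692 0.5036 0.06  ] [0.4111 0.4145 0.06  ] back [0.58   0.4247 0.079 ] [0.5239 0.3344 0.079 ] handle end [0.6128 0.3434 0.075 ]
cam in tool [-0.121, 0.0, -0.083] axes [[-0.0, 1.0, 0.0], [-0.32, -0.0, 0.95], [0.95, 0.0, 0.32]] 61.442438270376144
sleeve from holes [0.478402  0.2397671 0.024    ] d [-0.09110718 -0.99584109  0.        ]
travel [10.32, -21.95, 34.93] twist [162.6, 0.0, 0.0] rows>= 22.7
travel [10.32, -21.95, 34.93] twist [-17.4, -0.0, 0.0] rows>= 10.2
```

Emit:
{"op": "drive_tool", "data": {
  "hand": [3.4, 3.4, 3.4, 3.4],
  "travel": [
    [0.9, -1.8, 2.9],
    [1.7, -3.7, 5.8],
    [2.6, -5.5, 8.7],
    [3.4, -7.3, 11.6]
  ],
  "twist": [
    [0, 0, 0],
    [0, 0, 0],
    [0, 0, 0],
    [0, 0, 0]
  ]
}}

```text
time_s: 0.58
position: [0.3199, 0.4634, 0.2188]
tool_rot: [0.138, 0.693, -0.139, 0.693]
ft_force: [0.2, 1.0, 0.3]
finger_gap: 0.0386
```

Emit:
{"op": "drive_tool", "data": {
  "hand": [3.4, 3.4, 3.4, 3.4],
  "travel": [
    [0.9, -1.8, 2.9],
    [1.7, -3.7, 5.8],
    [2.6, -5.5, 8.7],
    [3.4, -7.3, 11.6]
  ],
  "twist": [
    [0, 0, 0],
    [0, 0, 0],
    [0, 0, 0],
    [0, 0, 0]
  ]
}}

```text
time_s: 0.92
position: [0.399, 0.3514, 0.1849]
tool_rot: [0.139, 0.693, -0.139, 0.693]
ft_force: [0.3, 0.5, -0.2]
finger_gap: 0.0339
```

Emit:
{"op": "drive_tool", "data": {
  "hand": [3.4, 3.4, 3.4, 3.4, 3.4],
  "travel": [
    [0.7, -1.8, 2.9],
    [1.7, -3.7, 5.8],
    [2.6, -5.5, 8.7],
    [3.5, -7.3, 11.7],
    [3.5, -7.3, 11.7]
  ],
  "twist": [
    [-4, 0, 0],
    [-8, 0, 0],
    [-12, 0, 0],
    [-17.4, 0, 0],
    [-17.4, 0, 0]
  ]
}}

```text
time_s: 1.33
position: [0.4816, 0.2334, 0.1488]
tool_rot: [0.031, 0.706, -0.034, 0.706]
ft_force: [-0.1, -1.5, -0.7]
finger_gap: 0.0343
```

```bash
python3 - <<'E'
from h import *
w,m=snap("wrist","w1");s=arm.state();print(s['position'],s['time_s'],s['finger_gap'])
print(proj(m,[[.4784,.2398,.024],[.4733,.184,.033],[.4618,.0583,.033]]).round(0).tolist())
E
```

```text
[0.47997784 0.23667913 0.14946939] 1.3833 0.03384151783088758
[[266.0, 187.0], [194.0, 190.0], [37.0, 190.0]]
```

View pics/w1.png

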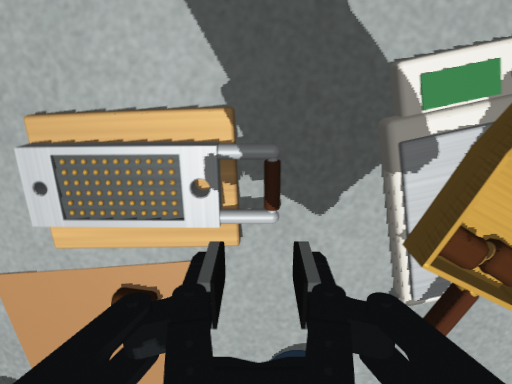

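```bash
python3 - <<'E'
from h import *
w,m=load("w1")
q=onz(m,[(201,187),(40,188)],.033);d=q[1]-q[0];L=np.linalg.norm(d);d/=L
s1=onz(m,[(272,185)],.028)[0];s2=q[0]-d*.056
print(q.round(4),L,d.round(3),'sleeve',s1.round(4),s2.round(4))
p=(s1+s2)/2
# sleeve 8mm ahead of grasp pt
move([p[0],p[1],.080],quat([0,0,-1],-d))
move([p[0],p[1],.032],quat([0,0,-1],-d))
E
```

```text
[[0.4713 0.19   0.033 ]
 [0.4603 0.0616 0.033 ]] 0.12887197246014048 [-0.086 -0.996  0.   ] sleeve [0.4763 0.2448 0.028 ] [0.4761 0.2458 0.033 ]
travel [6.95, 0.83, -0.46] twist [-0.6, -0.0, 0.1] rows>= 1.7
travel [11.75, 0.84, -0.45] twist [-0.6, -0.0, 0.1] rows>= 2.8
```

Emit:
{"op": "drive_tool", "data": {
  "hand": [3.2, 3.2, 3.2, 3.2, 3.2],
  "travel": [
    [3, 0.8, -0.5],
    [6, 0.8, -0.5],
    [8.5, 0.8, -0.5],
    [10.5, 0.8, -0.5],
    [11.8, 0.8, -0.5]
  ],
  "twist": [
    [-0.6, 0, 0],
    [-0.6, 0, 0],
    [-0.6, 0, 0],
    [-0.6, 0, 0],
    [-0.6, 0, 0]
  ]
}}

```text
time_s: 1.8
position: [0.4728, 0.2496, 0.0304]
tool_rot: [0.028, 0.707, -0.029, 0.706]
ft_force: [0.2, -0.3, -0.4]
finger_gap: 0.0321
```

Emit:
{"op": "drive_tool", "data": {
  "hand": [0.8, 0.8, 0.8, 0.8, 0.8],
  "travel": [
    [0, 0, 0],
    [0, 0, 0],
    [0, 0, 0],
    [0, 0, 0],
    [0, 0, 0]
  ],
  "twist": [
    [0, 0, 0],
    [0, 0, 0],
    [0, 0, 0],
    [0, 0, 0],
    [0, 0, 0]
  ],
  "newtons": 50
}}

```text
time_s: 2.22
position: [0.4743, 0.2494, 0.0332]
tool_rot: [0.029, 0.706, -0.028, 0.707]
ft_force: [-0.7, 1.1, -2.2]
finger_gap: 0.011
```

Emit:
{"op": "drive_tool", "data": {
  "hand": [0.8, 0.8, 0.8, 0.8, 0.8],
  "travel": [
    [-1.5, 0, 0],
    [-3, 0, 0],
    [-5, -0.5, 0],
    [-7, -1, 0],
    [-9, -1.5, 0]
  ],
  "twist": [
    [0, 0, 0],
    [0, 0, 0],
    [0, 0, 0],
    [0, 0, 0],
    [0, 0, 0]
  ]
}}

```text
time_s: 2.63
position: [0.4728, 0.2337, 0.1238]
tool_rot: [0.029, 0.706, -0.028, 0.707]
ft_force: [1.0, -0.7, -2.2]
finger_gap: 0.0111
```

Emit:
{"op": "drive_tool", "data": {
  "hand": [0.8, 0.8, 0.8, 0.8, 0.8],
  "travel": [
    [-2, -1, 0],
    [-4, -2, 0],
    [-6, -3, 0],
    [-8, -4, 0],
    [-10, -5.2, 0]
  ],
  "twist": [
    [0, 0, 0],
    [0, 0, 0],
    [0, 0, 0],
    [0, 0, 0],
    [0, 0, 0]
  ]
}}

```text
time_s: 3.05
position: [0.4684, 0.1818, 0.2238]
tool_rot: [0.029, 0.706, -0.028, 0.707]
ft_force: [-0.2, -0.2, -5.6]
finger_gap: 0.011
```

Emit:
{"op": "drive_tool", "data": {
  "hand": [0.8, 0.8, 0.8, 0.8, 0.8],
  "travel": [
    [-1, 0, 0],
    [-2, 0, 0],
    [-3, 0, 0],
    [-4, 0, 0],
    [-4.5, 0, 0]
  ],
  "twist": [
    [0, 0, 0],
    [0, 0, 0],
    [0, 0, 0],
    [0, 0, 0],
    [0, 0, 0]
  ]
}}

```text
time_s: 3.47
position: [0.4688, 0.1828, 0.2682]
tool_rot: [0.028, 0.706, -0.028, 0.707]
ft_force: [0.7, 0.1, -4.3]
finger_gap: 0.0113
```

Emit:
{"op": "drive_tool", "data": {
  "hand": [0.8, 0.8, 0.8, 0.8, 0.8],
  "travel": [
    [0, 0, 0],
    [0, 0, 0],
    [0, 0, 0],
    [0, 0, 0],
    [0, 0, 0]
  ],
  "twist": [
    [0, 0, 0],
    [0, 0, 0],
    [0, 0, 0],
    [0, 0, 0],
    [0, 0, 0]
  ]
}}

```text
time_s: 3.88
position: [0.4685, 0.1821, 0.2668]
tool_rot: [0.028, 0.707, -0.029, 0.706]
ft_force: [-0.7, -0.4, -4.3]
finger_gap: 0.0116
```

```bash
python3 - <<'E'
from h import *
w,m=snap("scene","s2");w2,m2=snap("wrist","w2");s=arm.state();print(s['position'],s['time_s'],s['finger_gap'],s['ft_force'])
cv2.imwrite("pics/c2.png",np.hstack([cv2.resize(w[100:300,220:420],(400,400)),cv2.resize(w2,(400,300)) if 0 else cv2.copyMakeBorder(cv2.resize(w2,(400,300)),0,100,0,0,0)]))
E
```

```text
[0.46861234 0.182092   0.26702227] 3.9833 0.010912769229040099 [-0.26194613  0.07562346 -4.62793742]
```

View pics/c2.png

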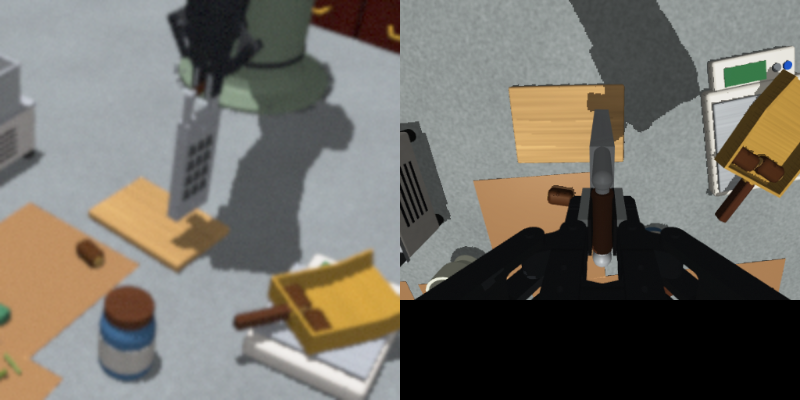

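Emit:
{"op": "drive_tool", "data": {
  "hand": [0.8, 0.8, 0.8, 0.8, 0.8],
  "travel": [
    [1, 0, 0],
    [2, 0, 0],
    [3, 0, 0],
    [4, 0, 0],
    [4, 0, 0]
  ],
  "twist": [
    [0, 0, 0],
    [0, 0, 0],
    [0, 0, 0],
    [0, 0, 0],
    [0, 0, 0]
  ]
}}

```text
time_s: 4.4
position: [0.4677, 0.1817, 0.2248]
tool_rot: [0.028, 0.708, -0.029, 0.705]
ft_force: [-0.6, -0.2, -5.0]
finger_gap: 0.0107
```

Emit:
{"op": "drive_tool", "data": {
  "hand": [0.8, 0.8, 0.8],
  "travel": [
    [0.2, 0, 0],
    [0.2, 0, 0],
    [0.2, 0, 0]
  ],
  "twist": [
    [0, 0, 0],
    [0, 0, 0],
    [0, 0, 0]
  ]
}}

```text
time_s: 4.65
position: [0.4688, 0.1822, 0.2255]
tool_rot: [0.029, 0.706, -0.028, 0.707]
ft_force: [-0.3, -0.3, -4.1]
finger_gap: 0.0111
```

Emit:
{"op": "drive_tool", "data": {
  "hand": [0.8, 0.8, 0.8],
  "travel": [
    [0.2, 0, 0],
    [0.2, 0, 0],
    [0.2, 0, 0]
  ],
  "twist": [
    [0, 0, 0],
    [0, 0, 0],
    [0, 0, 0]
  ]
}}

```text
time_s: 4.9
position: [0.4687, 0.1822, 0.2234]
tool_rot: [0.029, 0.706, -0.028, 0.707]
ft_force: [0.6, 0.8, -4.7]
finger_gap: 0.011
```

Emit:
{"op": "drive_tool", "data": {
  "hand": [0.8, 0.8, 0.8],
  "travel": [
    [0.2, 0, 0],
    [0.2, 0, 0],
    [0.2, 0, 0]
  ],
  "twist": [
    [0, 0, 0],
    [0, 0, 0],
    [0, 0, 0]
  ]
}}

```text
time_s: 5.15
position: [0.4686, 0.1821, 0.2212]
tool_rot: [0.028, 0.707, -0.029, 0.706]
ft_force: [-0.1, -0.6, -4.0]
finger_gap: 0.0111
```

Emit:
{"op": "drive_tool", "data": {
  "hand": [0.8, 0.8, 0.8],
  "travel": [
    [0.2, 0, 0],
    [0.2, 0, 0],
    [0.2, 0, 0]
  ],
  "twist": [
    [0, 0, 0],
    [0, 0, 0],
    [0, 0, 0]
  ]
}}

```text
time_s: 5.4
position: [0.4695, 0.1828, 0.2206]
tool_rot: [0.029, 0.706, -0.028, 0.707]
ft_force: [-3.6, 0.7, 18.0]
finger_gap: 0.0111
```

Emit:
{"op": "drive_tool", "data": {
  "hand": [0.8, 0.8, 0.8],
  "travel": [
    [0.2, 0, 0],
    [0.2, 0, 0],
    [0.2, 0, 0]
  ],
  "twist": [
    [0, 0, 0],
    [0, 0, 0],
    [0, 0, 0]
  ]
}}

```text
time_s: 5.65
position: [0.4704, 0.1837, 0.2203]
tool_rot: [0.03, 0.705, -0.027, 0.708]
ft_force: [-7.4, 0.4, 43.8]
finger_gap: 0.0116
```

Emit:
{"op": "drive_tool", "data": {
  "hand": [0.8, 0.8, 0.8],
  "travel": [
    [0.2, 0, 0],
    [0.2, 0, 0],
    [0.2, 0, 0]
  ],
  "twist": [
    [0, 0, 0],
    [0, 0, 0],
    [0, 0, 0]
  ]
}}

```text
time_s: 5.9
position: [0.4706, 0.1836, 0.2184]
tool_rot: [0.03, 0.705, -0.027, 0.709]
ft_force: [-6.6, -0.1, 44.8]
finger_gap: 0.0113
```

Emit:
{"op": "drive_tool", "data": {
  "hand": [0.8, 0.8, 0.8, 0.8, 0.8],
  "travel": [
    [-0.25, 0, 0],
    [-0.25, -1.5, 0],
    [-0.16, -3, 0],
    [0.03, -4.3, 0],
    [0.4, -6, 0]
  ],
  "twist": [
    [0, 0, 0],
    [0, 0, 0],
    [0, 0, 0],
    [0, 0, 0],
    [0, 0, 0]
  ]
}}

```text
time_s: 6.32
position: [0.4645, 0.1224, 0.2122]
tool_rot: [0.029, 0.706, -0.028, 0.707]
ft_force: [-0.5, -0.5, 2.9]
finger_gap: 0.011
```

```bash
python3 - <<'E'
from h import *
w,m=snap("scene","s3");s=arm.state();print(s['position'],s['time_s'],s['finger_gap'],s['ft_force'])
cv2.imwrite("pics/c3.png",cv2.resize(w[100:300,220:420],(400,400)))
E
```

```text
[0.46380863 0.11851928 0.21125104] 6.3667 0.010920333640165545 [ 0.16087556 -7.69063043  2.44620626]
```

View pics/c3.png

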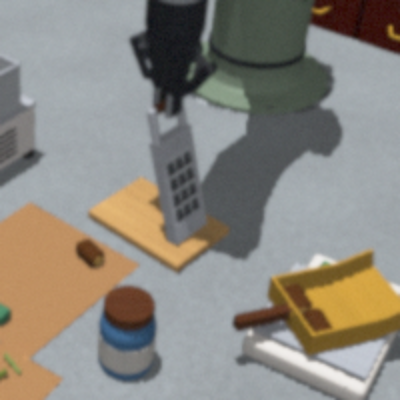

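Emit:
{"op": "drive_tool", "data": {
  "hand": [0.8, 0.8, 0.8, 0.8, 0.8],
  "travel": [
    [0.73, -1.7, 0],
    [1.6, -3.6, 0],
    [2.65, -5.4, 0],
    [3.83, -7.1, 0],
    [5.3, -8.7, 0]
  ],
  "twist": [
    [0, 0, 0],
    [0, 0, 0],
    [0, 0, 0],
    [0, 0, 0],
    [0, 0, 0]
  ]
}}

```text
time_s: 6.78
position: [0.4574, 0.0342, 0.1588]
tool_rot: [0.029, 0.706, -0.029, 0.707]
ft_force: [1.3, -1.4, -0.6]
finger_gap: 0.0113
```

Emit:
{"op": "drive_tool", "data": {
  "hand": [0.8, 0.8, 0.8, 0.8, 0.8],
  "travel": [
    [2.15, -1.8, 0],
    [4.45, -3.4, 0],
    [7, -4.6, 0],
    [9.3, -5.3, 0],
    [11.3, -5.8, 0]
  ],
  "twist": [
    [0, 0, 0],
    [0, 0, 0],
    [0, 0, 0],
    [0, 0, 0],
    [0, 0, 0]
  ]
}}

```text
time_s: 7.2
position: [0.4522, -0.023, 0.0441]
tool_rot: [0.029, 0.706, -0.029, 0.707]
ft_force: [0.7, 1.8, -1.6]
finger_gap: 0.0112
```

Emit:
{"op": "drive_tool", "data": {
  "hand": [0.8, 0.8, 0.8],
  "travel": [
    [0.8, -0.1, 0],
    [1.2, -0.1, 0],
    [1.2, -0.1, 0]
  ],
  "twist": [
    [0, 0, 0],
    [0, 0, 0],
    [0, 0, 0]
  ]
}}

```text
time_s: 7.45
position: [0.4521, -0.023, 0.0332]
tool_rot: [0.028, 0.707, -0.029, 0.706]
ft_force: [-0.4, -1.5, -1.8]
finger_gap: 0.0111
```

Emit:
{"op": "drive_tool", "data": {
  "hand": [3, 3, 3, 3],
  "travel": [
    [0.15, 0, 0],
    [0.15, 0, 0],
    [0.15, 0, 0],
    [0.15, 0, 0]
  ],
  "twist": [
    [0, 0, 0],
    [0, 0, 0],
    [0, 0, 0],
    [0, 0, 0]
  ]
}}

```text
time_s: 7.78
position: [0.4525, -0.0229, 0.0325]
tool_rot: [0.028, 0.706, -0.028, 0.707]
ft_force: [-0.4, -0.2, -0.2]
finger_gap: 0.0299
```

Emit:
{"op": "drive_tool", "data": {
  "hand": [3, 3, 3, 3, 3],
  "travel": [
    [-2, 0, 0],
    [-5, 0, 0],
    [-9, 0, 0],
    [-13, 0, 0],
    [-16, 0, 0]
  ],
  "twist": [
    [0, 0, 0],
    [0, 0, 0],
    [0, 0, 0],
    [0, 0, 0],
    [0, 0, 0]
  ]
}}

```text
time_s: 8.2
position: [0.4522, -0.0231, 0.1952]
tool_rot: [0.029, 0.706, -0.028, 0.707]
ft_force: [0.7, 0.3, -0.2]
finger_gap: 0.0301
```

```bash
python3 - <<'E'
from h import *
w,m=snap("wrist","w4");s=arm.state();print(s['position'],s['joint_positions'].round(2),s['finger_gap'],s['ft_force'])
w2,m2=snap("top","t4");cv2.imwrite("pics/c4.png",np.hstack([w,cv2.resize(w2[160:256,170:270],(400,384))[:,:280]]))
E
```

```text
[ 0.45414835 -0.02310891  0.19928584] [-0.03  0.33 -0.06  2.09  0.03  0.71  1.38] 0.030021914750693754 [ 3.42547111 -0.26347107  8.47473223]
```

View pics/c4.png

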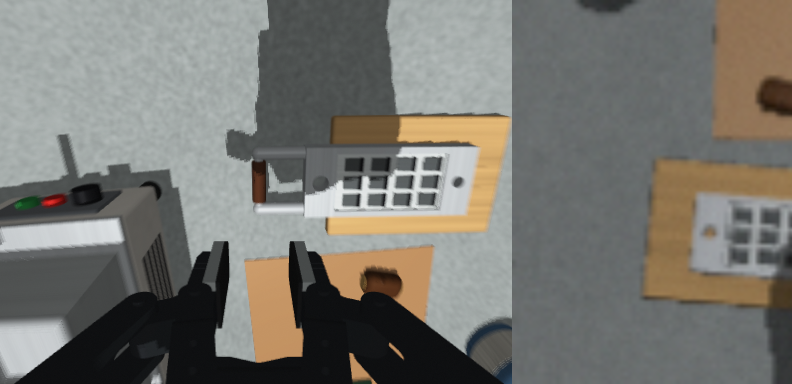

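```bash
python3 - <<'E'
from h import *
w,m=load("w4")
q=onz(m,[(321,184),(458,182)],.033);d=q[1]-q[0];L=np.linalg.norm(d);d/=L
c=q.mean(0);print(q.round(4),L,d.round(3),c)
g=c-d*.005
y=np.array([d[1],-d[0],0]);print(y)
move([g[0],g[1],.16],quat([0,0,-1],y))
print('down from .16 to .040')
E
```

```text
[[0.4631 0.0344 0.033 ]
 [0.4715 0.1635 0.033 ]] 0.1293437970806117 [0.065 0.998 0.   ] [0.46726478 0.09894677 0.033     ]
[ 0.99789864 -0.06479434  0.        ]
travel [3.67, 11.77, 0.31] twist [89.1, 0.3, -0.4] rows>= 12.4
down from .16 to .040
```

Emit:
{"op": "drive_tool", "data": {
  "hand": [8.5, 8.5, 8.5, 8.5, 8.5],
  "travel": [
    [0, 2.5, 0],
    [1, 5, 0.1],
    [2, 7.5, 0.2],
    [3, 10, 0.3],
    [3.7, 11.8, 0.3]
  ],
  "twist": [
    [7, 0, 0],
    [14, 0, 0],
    [21, 0, 0],
    [28, 0, 0],
    [35, 0, 0]
  ]
}}

```text
time_s: 8.72
position: [0.4644, 0.0963, 0.1541]
tool_rot: [0.241, 0.665, -0.241, 0.665]
ft_force: [-0.3, 1.1, -0.3]
finger_gap: 0.0851
```

Emit:
{"op": "drive_tool", "data": {
  "hand": [8.5, 8.5, 8.5, 8.5, 8.5],
  "travel": [
    [0, 0, 0],
    [0, 0, 0],
    [0, 0, 0],
    [0, 0, 0],
    [0, 0, 0]
  ],
  "twist": [
    [7, 0, 0],
    [14, 0, 0],
    [21, 0, 0],
    [28, 0, 0],
    [35, 0, 0]
  ]
}}

```text
time_s: 9.13
position: [0.4644, 0.0943, 0.1547]
tool_rot: [0.43, 0.561, -0.43, 0.561]
ft_force: [-0.6, 0.7, 0.0]
finger_gap: 0.0845
```

Emit:
{"op": "drive_tool", "data": {
  "hand": [8.5, 8.5, 8.5, 8.5, 8.5],
  "travel": [
    [0, 0, 0],
    [0, 0, 0],
    [0, 0, 0],
    [0, 0, 0],
    [0, 0, 0]
  ],
  "twist": [
    [7, 0, 0],
    [14, 0, 0],
    [19, 0, 0],
    [19, 0, 0],
    [19, 0, 0]
  ]
}}

```text
time_s: 9.55
position: [0.4644, 0.0944, 0.1547]
tool_rot: [-0.515, -0.485, 0.515, -0.485]
ft_force: [-1.5, -0.7, -1.0]
finger_gap: 0.0853
```

```bash
python3 - <<'E'
from h import *
w,m=snap("wrist","w5")
g=np.array([.46726-.00033,.09895-.005]);d=np.array([.065,.998,0])
move([g[0],g[1],.041],quat([0,0,-1],[d[1],-d[0],0]))
s=arm.state();print(s['position'],s['joint_positions'].round(2),s['finger_gap'])
E
```

```text
travel [11.38, 0.25, 0.02] twist [0.3, 0.0, 0.0] rows>= 2.7
[0.46445709 0.09435131 0.15478565] [-0.57  0.46  0.32  2.09 -0.24  0.63 -0.15] 0.08507310126160801
```

Emit:
{"op": "drive_tool", "data": {
  "hand": [8.5, 8.5, 8.5, 8.5, 8.5],
  "travel": [
    [3, 0.25, 0],
    [6, 0.25, 0],
    [9, 0.25, 0],
    [10.7, 0.25, 0],
    [11.4, 0.25, 0]
  ],
  "twist": [
    [0, 0, 0],
    [0, 0, 0],
    [0, 0, 0],
    [0, 0, 0],
    [0, 0, 0]
  ]
}}

```text
time_s: 10.02
position: [0.4659, 0.0937, 0.0386]
tool_rot: [-0.514, -0.485, 0.516, -0.484]
ft_force: [-1.0, -0.9, -0.1]
finger_gap: 0.0851
```

Emit:
{"op": "drive_tool", "data": {
  "hand": [6, 6, 6, 6, 6],
  "travel": [
    [0, 0, 0],
    [0, 0, 0],
    [0, 0, 0],
    [0, 0, 0],
    [0, 0, 0]
  ],
  "twist": [
    [0, 0, 0],
    [0, 0, 0],
    [0, 0, 0],
    [0, 0, 0],
    [0, 0, 0]
  ],
  "newtons": 80
}}

```text
time_s: 10.43
position: [0.4675, 0.0941, 0.042]
tool_rot: [0.516, 0.484, -0.515, 0.484]
ft_force: [-3.5, -2.2, 13.7]
finger_gap: 0.0633
```

Emit:
{"op": "drive_tool", "data": {
  "hand": [6, 6, 6, 6, 6],
  "travel": [
    [-0.5, 0, 0],
    [-1, 0, 0],
    [-1.5, 0, 0],
    [-2, 0, 0],
    [-2, 0, 0]
  ],
  "twist": [
    [0, 0, 0],
    [0, 0, 0],
    [0, 0, 0],
    [0, 0, 0],
    [0, 0, 0]
  ]
}}

```text
time_s: 10.85
position: [0.4675, 0.0942, 0.0619]
tool_rot: [0.516, 0.484, -0.515, 0.484]
ft_force: [0.1, -0.3, -4.0]
finger_gap: 0.0634
```

```bash
python3 - <<'E'
from h import *
w,m=snap("wrist","w6");s=arm.state();print(s['position'],s['joint_positions'].round(2),s['finger_gap'],s['ft_force'],s['wrist_torque'])
E
```

```text
[0.46739271 0.09424881 0.06143979] [-0.49  0.63  0.22  2.13 -0.32  0.41 -0.08] 0.06343132074612506 [-0.08344905 -0.09321292 -5.46197465] [ 0.03217386 -0.00762635  0.02330242]
```

View pics/w6.png

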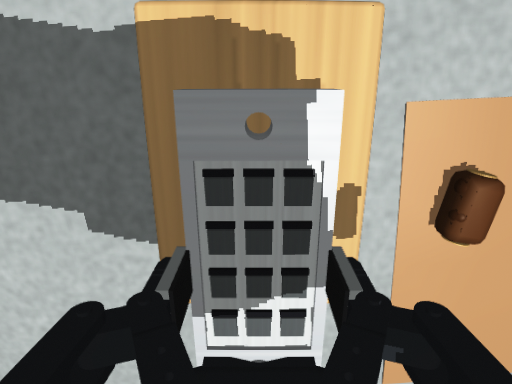

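```bash
python3 - <<'E'
from h import *
w,m=load("w6");s=arm.state();p=s['position'];T=Rn.from_quat(s['tool_rot'])
h=onz(m,[(259,125)],p[2]-.009)[0];print('small hole in tool',T.inv().apply(h-p).round(4))
print('edges at row 160', [T.inv().apply(onz(m,[u],p[2]-.009)[0]-p).round(4) for u in((178,160),(344,160),(172,89),(343,89))])
move([.53,-.23,.30],quat([0,0,-1],[.0174,-1,0]))
E
```

```text
small hole in tool [ 0.009   0.0002 -0.0671]
edges at row 160 [array([ 0.009 , -0.0334, -0.0529]), array([ 0.0091,  0.0355, -0.0528]), array([ 0.009 , -0.0336, -0.0811]), array([ 0.0091,  0.0328, -0.0811])]
travel [-23.86, 8.31, 31.96] twist [85.4, -0.1, -0.0] rows>= 11.9
```

Emit:
{"op": "drive_tool", "data": {
  "hand": [6, 6, 6, 6, 6],
  "travel": [
    [-2, 0, 0],
    [-5, 0, 0],
    [-8, 0, 0],
    [-11, 0, 0],
    [-14, 0, 0]
  ],
  "twist": [
    [0, 0, 0],
    [0, 0, 0],
    [0, 0, 0],
    [0, 0, 0],
    [0, 0, 0]
  ]
}}

```text
time_s: 11.32
position: [0.4666, 0.0938, 0.202]
tool_rot: [-0.515, -0.484, 0.516, -0.484]
ft_force: [1.0, 0.4, -4.7]
finger_gap: 0.0631
```

Emit:
{"op": "drive_tool", "data": {
  "hand": [6, 6, 6, 6, 6],
  "travel": [
    [-3, 0.5, 1],
    [-5, 1, 4],
    [-7, 2, 7],
    [-9, 3, 10],
    [-9.9, 4, 13]
  ],
  "twist": [
    [0, 0, 0],
    [0, 0, 0],
    [0, 0, 0],
    [0, 0, 0],
    [0, 0, 0]
  ]
}}

```text
time_s: 11.73
position: [0.4993, -0.0397, 0.3021]
tool_rot: [0.516, 0.484, -0.515, 0.485]
ft_force: [1.3, 0.7, -4.9]
finger_gap: 0.0631
```

Emit:
{"op": "drive_tool", "data": {
  "hand": [6, 6, 6, 6, 6],
  "travel": [
    [0, 0.9, 3.8],
    [0, 1.7, 7.6],
    [0, 2.6, 11.4],
    [0, 3.5, 15.2],
    [0, 4.3, 19]
  ],
  "twist": [
    [5, 0, 0],
    [10, 0, 0],
    [15, 0, 0],
    [20, 0, 0],
    [25, 0, 0]
  ]
}}

```text
time_s: 12.15
position: [0.5296, -0.2323, 0.2996]
tool_rot: [-0.609, -0.36, 0.609, -0.36]
ft_force: [1.0, 0.3, -4.7]
finger_gap: 0.0628
```

Emit:
{"op": "drive_tool", "data": {
  "hand": [6, 6, 6, 6, 6],
  "travel": [
    [0, 0, 0],
    [0, 0, 0],
    [0, 0, 0],
    [0, 0, 0],
    [0, 0, 0]
  ],
  "twist": [
    [6, 0, 0],
    [12, 0, 0],
    [18, 0, 0],
    [24, 0, 0],
    [30, 0, 0]
  ]
}}

```text
time_s: 12.57
position: [0.5294, -0.2304, 0.2994]
tool_rot: [-0.681, -0.19, 0.682, -0.189]
ft_force: [0.9, 0.1, -4.7]
finger_gap: 0.0628
```

Emit:
{"op": "drive_tool", "data": {
  "hand": [6, 6, 6, 6, 6],
  "travel": [
    [0, 0, 0],
    [0, 0, 0],
    [0, 0, 0],
    [0, 0, 0],
    [0, 0, 0]
  ],
  "twist": [
    [7, 0, 0],
    [14, 0, 0],
    [21, 0, 0],
    [28, 0, 0],
    [30.4, 0, 0]
  ]
}}

```text
time_s: 12.98
position: [0.5295, -0.2302, 0.2993]
tool_rot: [-0.707, -0.003, 0.707, -0.003]
ft_force: [1.0, -0.3, -5.3]
finger_gap: 0.0633
```

```bash
python3 - <<'E'
from h import *
arm.snapshot("wrist")
w,m=snap("wrist","w7");s=arm.state();print(s['time_s'],s['position'],s['joint_positions'].round(2),s['finger_gap'],s['ft_force'])
print(proj(m,[[.473,-.362,.114],[.5999,-.36,.114]]))
E
```

```text
13.0833 [ 0.52955361 -0.23025529  0.29931518] [-0.27  0.54  0.87  1.7  -0.45  1.12 -0.82] 0.0627760679954689 [-0.50934361 -0.22428123 -5.77195272]
[[384.68172818 224.69391477]
 [400.57539725  99.09838885]]
```

View pics/w7.png

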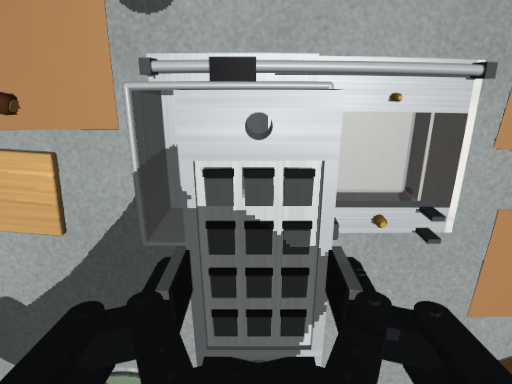

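```bash
python3 - <<'E'
from h import *
w,m=load("w7");h=cv2.cvtColor(w,cv2.COLOR_BGR2HSV)
M=(h[...,0]>12)&(h[...,0]<30)&(h[...,1]>120);M[:, :345]=0;M[240:]=0;M[:,460:]=0
c=comps(M,8);print(c)
px=[x[1] for x in sorted(c,key=lambda x:-x[1][1])][:2]
q=onz(m,px,.108);d=q[1]-q[0];L=np.linalg.norm(d);print(q.round(4),L,np.degrees(np.arctan2(d[1],d[0])))
d/=L;mid=q.mean(0)
# tool: plate x = -toolz ; hole_small at z=-.0671 -> plate middle at z=-.0031
t=mid-d*.0031;print('TCP target',t)
yt=np.array([d[1],-d[0],0])
move([t[0],t[1],.20],quat([0,0,-1],yt))
E
```

```text
[(np.int32(68), [396.0, 96.9]), (np.int32(116), [380.0, 220.6])]
[[ 0.475  -0.3589  0.108 ]
 [ 0.6016 -0.3579  0.108 ]] 0.12656524135918493 0.4434070145608746
TCP target [ 0.53517489 -0.35841963  0.108     ]
travel [9.93, 12.82, -0.36] twist [0.5, 0.1, -0.0] rows>= 3.9
```

Emit:
{"op": "drive_tool", "data": {
  "hand": [6, 6, 6, 6, 6],
  "travel": [
    [0, 3, 0],
    [0, 6, 0],
    [0, 9, -0.2],
    [0, 12, -0.4],
    [0, 12.9, -0.45]
  ],
  "twist": [
    [0.5, 0, 0],
    [0.5, 0, 0],
    [0.5, 0, 0],
    [0.5, 0, 0],
    [0.5, 0, 0]
  ]
}}

```text
time_s: 13.5
position: [0.5351, -0.3638, 0.2996]
tool_rot: [-0.707, -0.002, 0.707, -0.003]
ft_force: [-0.2, -0.2, -4.4]
finger_gap: 0.063
```

Emit:
{"op": "drive_tool", "data": {
  "hand": [6, 6, 6, 6, 6],
  "travel": [
    [3, 0, 0],
    [6, 0, 0],
    [9, 0, 0],
    [12, 0, 0],
    [14.5, 0, 0]
  ],
  "twist": [
    [0, 0, 0],
    [0, 0, 0],
    [0, 0, 0],
    [0, 0, 0],
    [0, 0, 0]
  ]
}}

```text
time_s: 13.92
position: [0.5359, -0.3588, 0.1525]
tool_rot: [-0.707, -0.004, 0.707, -0.003]
ft_force: [0.1, 0.1, -4.8]
finger_gap: 0.063
```

```bash
python3 - <<'E'
from h import *
arm.snapshot("wrist")
w,m=snap("wrist","w8");t,mt=snap("top","t8");s=arm.state();print(s['time_s'],s['position'],s['tool_rot'],s['ft_force'])
move([.5344,-.3594,.150],quat([0,0,-1],[.0078,-1,0]))
cv2.imwrite("pics/c8.png",np.hstack([cv2.resize(w[80:176,200:320],(480,384),interpolation=3),cv2.resize(t[170:240,340:398],(318,384),interpolation=3)]))
E
```

```text
14.0667 [ 0.53572794 -0.35899283  0.15376608] [-0.7061868  -0.0039545   0.70800839 -0.00294744] [-1.06125702 -0.80348004 -3.76006962]
travel [0.38, 0.04, 0.13] twist [0.1, 0.1, 0.1] rows>= 0.1
```

View pics/c8.png

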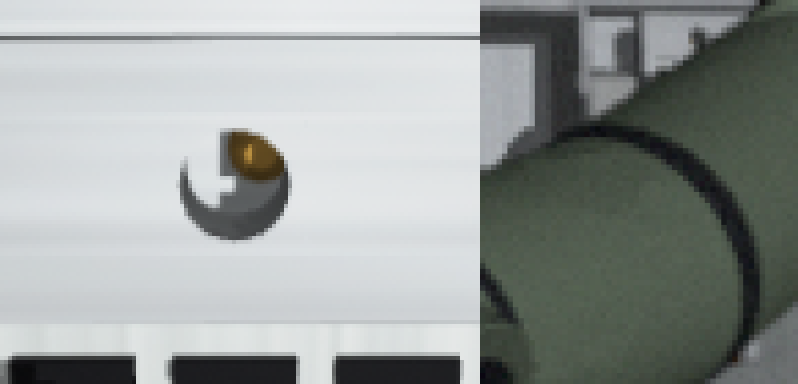

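```bash
python3 - <<'E'
from h import *
w,m=load("w8");p=np.array([.53573,-.35899,.15377])
hole=onz(m,[(258.6,126)],p[2]-.009)[0];print('hole',hole)
for z in(.108,.112):
    for px in((265.5,117.5),(263.5,118.5)): 
        q=onz(m,[px],z)[0];print(z,px,q.round(4),'shift needed',(q-hole).round(4)[:2])
E
```

```text
hole [ 0.60151424 -0.3561703   0.14477   ]
0.108 (265.5, 117.5) [ 0.6008 -0.3594  0.108 ] shift needed [-0.0007 -0.0032]
0.108 (263.5, 118.5) [ 0.6003 -0.3584  0.108 ] shift needed [-0.0012 -0.0022]
0.112 (265.5, 117.5) [ 0.6012 -0.3593  0.112 ] shift needed [-0.0003 -0.0031]
0.112 (263.5, 118.5) [ 0.6008 -0.3584  0.112 ] shift needed [-0.0008 -0.0022]
```

Emit:
{"op": "drive_tool", "data": {
  "hand": [6, 6, 6, 6],
  "travel": [
    [0, 0.27, 0.07],
    [0.5, 0.27, 0.07],
    [0.9, 0.27, 0.07],
    [0.9, 0.27, 0.07]
  ],
  "twist": [
    [0, 0, 0],
    [0, 0, 0],
    [0, 0, 0],
    [0, 0, 0]
  ]
}}

```text
time_s: 14.4
position: [0.5358, -0.3621, 0.1459]
tool_rot: [0.707, 0.003, -0.707, 0.003]
ft_force: [-0.2, -0.1, -5.6]
finger_gap: 0.0631
```

```bash
python3 - <<'E'
from h import *
w,m=snap("wrist","w9");s=arm.state();print(s['position'],s['ft_force'])
for n in("w8","w9"):
    w,_=load(n);c=w[100:150,235:285];h=cv2.cvtColor(c,cv2.COLOR_BGR2HSV)
    B=(h[...,1]>110)&(h[...,0]>8)&(h[...,0]<32)
    y,x=np.nonzero(B);print(n,'brass',len(x),x.min()+235,x.max()+235,y.min()+100,y.max()+100)
    g=cv2.cvtColor(c,cv2.COLOR_BGR2GRAY)
w,_=load("w9")
h=cv2.cvtColor(w[108:144,242:276],cv2.COLOR_BGR2HSV)
for r in range(0,36,2): print(''.join('B' if (h[r,i,1]>110) else ('#' if h[r,i,2]<150 else '.') for i in range(34)))
E
```

```text
[ 0.53579021 -0.36210056  0.14604941] [ 0.2817304   0.18864846 -5.31288711]
w8 brass 113 257 270 113 124
w9 brass 182 248 263 113 127
..................................
..................................
..................................
.........##BBBBBBBBB####..........
.......#BBBBBBBBBBBBB######.......
.....#BBBBBBBBBBBBBBB#######......
....##BBBBBBBBBBBBBBBB#######.....
....##BBBBBBBBBBBBBBB#########....
...####BBBBBBBBBBBBB##########....
...######BBBBBBBBB#############...
...####........###############....
....####.......###############....
.....########################.....
......######################......
.......###################........
...........############...........
..................................
..................................
```

```bash
python3 - <<'E'
from h import *
w,m=load("w9");p=arm.state()['position']
hole=onz(m,[(258.6,126)],p[2]-.009)[0]
for z in(.106,.112):
    q=onz(m,[(255.5,119.3)],z)[0];print(z,q.round(4),'shift needed',(q-hole).round(4)[:2])
C=-np.array(m['R']).T@m['t'];print(C, np.array(m['R']).round(3).tolist())
E
```

```text
0.106 [ 0.6013 -0.3594  0.106 ] shift needed [-0.0007  0.0015]
0.112 [ 0.6019 -0.3594  0.112 ] shift needed [-0.      0.0015]
[ 0.61835396 -0.3608664   0.26697132] [[0.009, -1.0, -0.001], [-0.947, -0.008, 0.321], [-0.321, -0.002, -0.947]]
```

Emit:
{"op": "drive_tool", "data": {
  "hand": [6, 6, 6, 6],
  "travel": [
    [0, -0.14, 0.03],
    [0.2, -0.14, 0.03],
    [0.4, -0.14, 0.03],
    [0.6, -0.14, 0.03]
  ],
  "twist": [
    [0, 0, 0],
    [0, 0, 0],
    [0, 0, 0],
    [0, 0, 0]
  ]
}}

```text
time_s: 14.78
position: [0.5355, -0.3607, 0.1397]
tool_rot: [0.707, 0.003, -0.707, 0.003]
ft_force: [0.6, 0.1, -4.9]
finger_gap: 0.0633
```

Emit:
{"op": "drive_tool", "data": {
  "hand": [6, 6, 6],
  "travel": [
    [0.2, 0, 0],
    [0.4, 0, 0],
    [0.4, 0, 0]
  ],
  "twist": [
    [0, 0, 0],
    [0, 0, 0],
    [0, 0, 0]
  ]
}}

```text
time_s: 15.03
position: [0.5352, -0.3607, 0.1353]
tool_rot: [-0.707, -0.003, 0.707, -0.003]
ft_force: [-0.4, 0.2, -5.2]
finger_gap: 0.0629
```

Emit:
{"op": "drive_tool", "data": {
  "hand": [6, 6, 6],
  "travel": [
    [0.2, 0, 0],
    [0.4, 0, 0],
    [0.4, 0, 0]
  ],
  "twist": [
    [0, 0, 0],
    [0, 0, 0],
    [0, 0, 0]
  ]
}}

```text
time_s: 15.28
position: [0.5353, -0.3607, 0.1314]
tool_rot: [-0.707, -0.003, 0.707, -0.003]
ft_force: [0.5, 0.7, -3.7]
finger_gap: 0.0629
```

Emit:
{"op": "drive_tool", "data": {
  "hand": [6, 6, 6],
  "travel": [
    [0.2, 0, 0],
    [0.3, 0, 0],
    [0.3, 0, 0]
  ],
  "twist": [
    [0, 0, 0],
    [0, 0, 0],
    [0, 0, 0]
  ]
}}

```text
time_s: 15.53
position: [0.5353, -0.3607, 0.1286]
tool_rot: [-0.707, -0.003, 0.707, -0.003]
ft_force: [0.3, 0.0, -5.1]
finger_gap: 0.0629
```

Free going so far; go on until the ledges carry it.

Emit:
{"op": "drive_tool", "data": {
  "hand": [6, 6, 6],
  "travel": [
    [0.1, 0, 0],
    [0.2, 0, 0],
    [0.2, 0, 0]
  ],
  "twist": [
    [0, 0, 0],
    [0, 0, 0],
    [0, 0, 0]
  ]
}}

```text
time_s: 15.78
position: [0.5355, -0.3608, 0.1272]
tool_rot: [0.707, 0.003, -0.707, 0.003]
ft_force: [-1.3, 1.1, 1.6]
finger_gap: 0.0631
```

Emit:
{"op": "drive_tool", "data": {
  "hand": [6, 6, 6],
  "travel": [
    [0.1, 0, 0],
    [0.1, 0, 0],
    [0.1, 0, 0]
  ],
  "twist": [
    [0, 0, 0],
    [0, 0, 0],
    [0, 0, 0]
  ]
}}

```text
time_s: 16.03
position: [0.5355, -0.3609, 0.1271]
tool_rot: [0.707, 0.003, -0.707, 0.003]
ft_force: [-5.1, 6.4, 18.7]
finger_gap: 0.0632
```

Emit:
{"op": "drive_tool", "data": {
  "hand": [8.5, 8.5, 8.5, 8.5],
  "travel": [
    [0, 0, 0],
    [0, 0, 0],
    [-0.1, 0, 0],
    [-0.1, 0, 0]
  ],
  "twist": [
    [0, 0, 0],
    [0, 0, 0],
    [0, 0, 0],
    [0, 0, 0]
  ]
}}

```text
time_s: 16.37
position: [0.5355, -0.3609, 0.127]
tool_rot: [0.707, 0.003, -0.707, 0.003]
ft_force: [-0.1, -0.3, -0.1]
finger_gap: 0.0853
```

Emit:
{"op": "drive_tool", "data": {
  "hand": [8.5, 8.5, 8.5, 8.5, 8.5],
  "travel": [
    [-2, 0, 0],
    [-6, 0, 0],
    [-10, 0, 0],
    [-14, 0, 0],
    [-18, 0, 0]
  ],
  "twist": [
    [0, 0, 0],
    [0, 0, 0],
    [0, 0, 0],
    [0, 0, 0],
    [0, 0, 0]
  ]
}}

```text
time_s: 16.78
position: [0.535, -0.3608, 0.3088]
tool_rot: [-0.707, -0.003, 0.707, -0.003]
ft_force: [0.4, -0.5, -0.6]
finger_gap: 0.085
```

```bash
python3 - <<'E'
from h import *
arm.snapshot("wrist")
w,m=snap("wrist","w10");s=arm.state();print(s['time_s'],s['position'],s['ft_force'],s['joint_positions'].round(2))
h=cv2.cvtColor(w,cv2.COLOR_BGR2HSV);print(comps(((h[...,0]<5)|(h[...,0]>174))&(h[...,1]>160)&(h[...,2]>80),20))
cv2.imwrite("pics/c10.png",w)
E
```

```text
16.8833 [ 0.53637892 -0.36257741  0.31303125] [ 0.02809861 -1.74200631 -0.51612547] [ 0.01  0.64  0.83  1.5  -0.49  1.21 -0.65]
[(np.int32(151), [101.5, 292.1])]
```

View pics/c10.png

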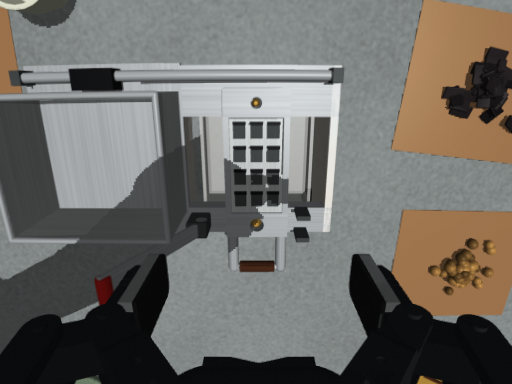

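```bash
python3 - <<'E'
from h import *
H=np.array([.4735,-.3022,.122])
from scipy.optimize import brentq
for n,px in(("w10",(101.5,292.1)),("top1",(351,222)),("scene1",(210.5,100.8))):
    _,m=load(n);c,d=rays(m,[px]);d=d[0]
    f=lambda s:np.hypot(*(c+d*s-H)[1:])-.12
    ss=np.linspace(.05,2.5,4000);v=[f(s) for s in ss]
    for i in range(3999):
        if v[i]*v[i+1]<0:
            p=c+d*brentq(f,ss[i],ss[i+1]);print(n,p.round(4),'ang',np.arctan2(p[2]-H[2],-(p[1]-H[1])).round(3))
    print(n,'closest',min(v).__round__(4))
_,mw=load("w10");_,mt=load("top1");_,ms=load("scene1")
print(tri(mw,(101.5,292.1),mt,(351,222)),tri(mt,(351,222),ms,(210.5,100.8)))
E
```

```text
w10 [ 0.4621 -0.2382  0.2235] ang 2.133
w10 [ 0.391  -0.1823  0.1257] ang 3.111
w10 closest -0.0141
top1 [ 0.4491 -0.2459  0.228 ] ang 2.059
top1 [ 0.4644 -0.2959  0.0022] ang -1.623
top1 closest -0.088
scene1 [ 0.4467 -0.2464  0.2282] ang 2.055
scene1 [ 0.2838 -0.4219  0.1137] ang -0.069
scene1 closest -0.0615
(array([ 0.45474752, -0.24189892,  0.22149527]), np.float64(0.015018529564698863)) (array([ 0.44860324, -0.24515012,  0.22943364]), np.float64(0.0011654730347774806))
```

Emit:
{"op": "drive_tool", "data": {
  "hand": [5, 5, 5, 5, 5],
  "travel": [
    [0, -2.4, 2],
    [0, -5, 4],
    [0, -7.5, 6],
    [0, -10, 8],
    [0, -11.7, 9.3]
  ],
  "twist": [
    [0, 0, 0],
    [0, 0, 0],
    [0, 0, 0],
    [0, 0, 0],
    [0, 0, 0]
  ]
}}

```text
time_s: 17.3
position: [0.4396, -0.2429, 0.3064]
tool_rot: [-0.707, -0.003, 0.707, -0.003]
ft_force: [0.6, -0.9, 1.4]
finger_gap: 0.05
```

```bash
python3 - <<'E'
from h import *
arm.snapshot("wrist")
w,m=snap("wrist","w11");s=arm.state();print(s['time_s'],s['position'],s['finger_gap'])
h=cv2.cvtColor(w,cv2.COLOR_BGR2HSV);M=((h[...,0]<5)|(h[...,0]>174))&(h[...,1]>160)&(h[...,2]>60);print(comps(M,20))
y,x=np.nonzero(M);print(x.min(),x.max(),y.min(),y.max())
print(proj(m,[[.4635,-.246,.228],[.442,-.246,.228],[.42,-.246,.228]]).round(0).tolist())
move([.442,-.246,.233],quat([0,0,-1],[.0078,-1,0]))
E
```

```text
17.4 [ 0.44013127 -0.24226784  0.30687535] 0.05004435039578295
[(np.int32(1460), [263.3, 195.1])]
255 272 154 238
[[268.0, 177.0], [268.0, 208.0], [267.0, 238.0]]
travel [7.39, 0.39, -0.18] twist [0.1, -0.0, 0.1] rows>= 1.8
```

Emit:
{"op": "drive_tool", "data": {
  "hand": [5, 5, 5, 5, 5],
  "travel": [
    [2, 0.1, 0],
    [4, 0.1, 0],
    [6, 0.1, 0],
    [7.4, 0.1, 0],
    [7.4, 0.1, 0]
  ],
  "twist": [
    [0, 0, 0],
    [0, 0, 0],
    [0, 0, 0],
    [0, 0, 0],
    [0, 0, 0]
  ]
}}

```text
time_s: 17.82
position: [0.4408, -0.2455, 0.2307]
tool_rot: [-0.706, -0.003, 0.708, -0.003]
ft_force: [-0.4, -0.1, 0.4]
finger_gap: 0.0502
```

Emit:
{"op": "drive_tool", "data": {
  "hand": [0.9, 0.9, 0.9, 0.9, 0.9],
  "travel": [
    [0, 0, 0],
    [0, 0, 0],
    [0, 0, 0],
    [0, 0, 0],
    [0, 0, 0]
  ],
  "twist": [
    [0, 0, 0],
    [0, 0, 0],
    [0, 0, 0],
    [0, 0, 0],
    [0, 0, 0]
  ],
  "newtons": 20
}}

```text
time_s: 18.23
position: [0.4419, -0.2456, 0.2335]
tool_rot: [0.708, 0.003, -0.707, 0.003]
ft_force: [-1.2, 2.5, 6.7]
finger_gap: 0.0111
```

```bash
python3 - <<'E'
from h import *
s=arm.state();p=s['position'];print(s['time_s'],p,s['finger_gap'],s['ft_force'])
H=np.array([-.3022,.122])
g=p[1:]+np.array([0,-.004]);a0=np.arctan2(g[1]-H[1],-(g[0]-H[0]));r=np.hypot(*(g-H));print('a0',a0,'r',r)
prev=0
for k,a in enumerate(np.linspace(a0,0,16)):
    q=H+.12*np.array([-np.cos(a),np.sin(a)]);d=q-(H+.12*np.array([-np.cos(a0),np.sin(a0)]))
    print(k,round(a,2),'tool x',round(-d[1]*100,2),'tool y',round(-d[0]*100,2))
E
```

```text
18.2333 [ 0.44185982 -0.2455883   0.23353805] 0.011116940341241454 [-1.18826629  2.53216341  6.65907043]
a0 2.0553669635745218 r 0.12152907609586075
0 2.06 tool x -0.0 tool y -0.0
1 1.92 tool x -0.66 tool y 1.5
2 1.78 tool x -1.12 tool y 3.08
3 1.64 tool x -1.35 tool y 4.71
4 1.51 tool x -1.36 tool y 6.35
5 1.37 tool x -1.14 tool y 7.98
6 1.23 tool x -0.7 tool y 9.56
7 1.1 tool x -0.06 tool y 11.07
8 0.96 tool x 0.79 tool y 12.48
9 0.82 tool x 1.83 tool y 13.76
10 0.69 tool x 3.03 tool y 14.88
11 0.55 tool x 4.37 tool y 15.83
12 0.41 tool x 5.82 tool y 16.59
13 0.27 tool x 7.37 tool y 17.14
14 0.14 tool x 8.98 tool y 17.48
15 0.0 tool x 10.62 tool y 17.59
```

Emit:
{"op": "drive_tool", "data": {
  "hand": [0.9, 0.9, 0.9, 0.9, 0.9],
  "travel": [
    [-0.65, 1.5, 0],
    [-1.1, 3.1, 0],
    [-1.35, 4.7, 0],
    [-1.35, 6.35, 0],
    [-1.15, 8, 0]
  ],
  "twist": [
    [0, 0, 0],
    [0, 0, 0],
    [0, 0, 0],
    [0, 0, 0],
    [0, 0, 0]
  ]
}}

```text
time_s: 18.65
position: [0.4425, -0.326, 0.2451]
tool_rot: [0.708, 0.003, -0.707, 0.003]
ft_force: [1.0, 3.0, -3.1]
finger_gap: 0.0112
```

Emit:
{"op": "drive_tool", "data": {
  "hand": [0.9, 0.9, 0.9, 0.9, 0.9],
  "travel": [
    [0.45, 1.6, 0],
    [1.1, 3.1, 0],
    [1.95, 4.5, 0],
    [3, 5.8, 0],
    [4.2, 6.9, 0]
  ],
  "twist": [
    [0, 0, 0],
    [0, 0, 0],
    [0, 0, 0],
    [0, 0, 0],
    [0, 0, 0]
  ]
}}

```text
time_s: 19.07
position: [0.4429, -0.3954, 0.2025]
tool_rot: [0.707, 0.003, -0.707, 0.003]
ft_force: [0.2, 2.3, 1.1]
finger_gap: 0.0112
```

Emit:
{"op": "drive_tool", "data": {
  "hand": [0.9, 0.9, 0.9, 0.9, 0.9],
  "travel": [
    [1.35, 0.95, 0],
    [2.8, 1.7, 0],
    [4.3, 2.25, 0],
    [5.9, 2.6, 0],
    [6.8, 2.7, 0]
  ],
  "twist": [
    [0, 0, 0],
    [0, 0, 0],
    [0, 0, 0],
    [0, 0, 0],
    [0, 0, 0]
  ]
}}

```text
time_s: 19.48
position: [0.4429, -0.4223, 0.1325]
tool_rot: [-0.707, -0.002, 0.707, -0.003]
ft_force: [1.6, -4.4, 2.8]
finger_gap: 0.011
```

Emit:
{"op": "drive_tool", "data": {
  "hand": [0.9, 0.9, 0.9],
  "travel": [
    [0.4, 0, 0],
    [0.8, 0, 0],
    [0.8, 0, 0]
  ],
  "twist": [
    [0, 0, 0],
    [0, 0, 0],
    [0, 0, 0]
  ]
}}

```text
time_s: 19.73
position: [0.443, -0.4226, 0.1253]
tool_rot: [0.707, 0.002, -0.707, 0.004]
ft_force: [1.2, -8.6, -0.3]
finger_gap: 0.0112
```

Emit:
{"op": "drive_tool", "data": {
  "hand": [0.9, 0.9, 0.9],
  "travel": [
    [0.2, 0, 0],
    [0.2, 0, 0],
    [0.2, 0, 0]
  ],
  "twist": [
    [0, 0, 0],
    [0, 0, 0],
    [0, 0, 0]
  ]
}}

```text
time_s: 19.98
position: [0.443, -0.4226, 0.1239]
tool_rot: [0.707, 0.002, -0.707, 0.004]
ft_force: [0.7, -8.7, -1.1]
finger_gap: 0.011
```

Emit:
{"op": "drive_tool", "data": {
  "hand": [0.9, 0.9, 0.9],
  "travel": [
    [0.2, 0, 0],
    [0.2, 0, 0],
    [0.2, 0, 0]
  ],
  "twist": [
    [0, 0, 0],
    [0, 0, 0],
    [0, 0, 0]
  ]
}}

```text
time_s: 20.23
position: [0.4431, -0.4227, 0.1229]
tool_rot: [0.708, 0.002, -0.707, 0.004]
ft_force: [-2.2, -4.1, 16.0]
finger_gap: 0.0113
```

Emit:
{"op": "drive_tool", "data": {
  "hand": [2.2, 2.2, 2.2],
  "travel": [
    [-0.2, 0, 0],
    [-0.2, 0, 0],
    [-0.2, 0, 0]
  ],
  "twist": [
    [0, 0, 0],
    [0, 0, 0],
    [0, 0, 0]
  ]
}}

```text
time_s: 20.48
position: [0.443, -0.4211, 0.1238]
tool_rot: [-0.707, -0.003, 0.707, -0.003]
ft_force: [0.4, 0.1, 0.0]
finger_gap: 0.022
```

Emit:
{"op": "drive_tool", "data": {
  "hand": [2.2, 2.2, 2.2, 2.2, 2.2],
  "travel": [
    [-2, 0, 0],
    [-6, 0, 0],
    [-10, 0, 0],
    [-14, 0, 0],
    [-18, 0, 0]
  ],
  "twist": [
    [0, 0, 0],
    [0, 0, 0],
    [0, 0, 0],
    [0, 0, 0],
    [0, 0, 0]
  ]
}}

```text
time_s: 20.9
position: [0.4426, -0.4211, 0.3058]
tool_rot: [-0.707, -0.003, 0.707, -0.003]
ft_force: [0.3, 0.8, 0.1]
finger_gap: 0.022
```

Emit:
{"op": "drive_tool", "data": {
  "hand": [6, 6, 6, 6, 6],
  "travel": [
    [0, -3.5, -1],
    [0, -7, -2],
    [0, -10.5, -3],
    [0, -14, -4],
    [0, -17.5, -5]
  ],
  "twist": [
    [0, 0, 0],
    [0, 0, 0],
    [0, 0, 0],
    [0, 0, 0],
    [0, 0, 0]
  ]
}}

```text
time_s: 21.32
position: [0.4916, -0.2441, 0.3039]
tool_rot: [-0.707, -0.003, 0.707, -0.003]
ft_force: [1.4, 1.0, -0.2]
finger_gap: 0.0604
```

Emit:
{"op": "drive_tool", "data": {
  "hand": [6, 6, 6, 6, 6],
  "travel": [
    [0, -3.5, -1],
    [0, -7, -2],
    [0, -10.5, -3],
    [0, -14, -4],
    [0, -17.5, -5]
  ],
  "twist": [
    [0, 0, 0],
    [0, 0, 0],
    [0, 0, 0],
    [0, 0, 0],
    [0, 0, 0]
  ]
}}

```text
time_s: 21.73
position: [0.54, -0.0685, 0.304]
tool_rot: [-0.707, -0.003, 0.707, -0.003]
ft_force: [0.5, -0.4, 0.8]
finger_gap: 0.0602
```

Emit:
{"op": "drive_tool", "data": {
  "hand": [6, 6, 6, 6, 6],
  "travel": [
    [0, -3.5, -1],
    [0, -7, -2],
    [0, -10.5, -3],
    [0, -14, -4],
    [0, -17, -5]
  ],
  "twist": [
    [0, 0, 0],
    [0, 0, 0],
    [0, 0, 0],
    [0, 0, 0],
    [0, 0, 0]
  ]
}}

```text
time_s: 22.15
position: [0.5885, 0.1028, 0.3038]
tool_rot: [-0.707, -0.004, 0.707, -0.003]
ft_force: [1.3, -0.2, -0.3]
finger_gap: 0.0603
```

Emit:
{"op": "drive_tool", "data": {
  "hand": [6, 6, 6, 6, 6],
  "travel": [
    [0, 0, 0],
    [0, 0, 0],
    [0, 0, 0],
    [0, 0, 0],
    [0, 0, 0]
  ],
  "twist": [
    [-7, 0, 0],
    [-14, 0, 0],
    [-21, 0, 0],
    [-28, 0, 0],
    [-35, 0, 0]
  ]
}}

```text
time_s: 22.57
position: [0.5883, 0.1001, 0.3038]
tool_rot: [-0.673, -0.218, 0.673, -0.218]
ft_force: [-0.6, -0.2, 0.8]
finger_gap: 0.06
```

Emit:
{"op": "drive_tool", "data": {
  "hand": [6, 6, 6, 6, 6],
  "travel": [
    [0, 0, 0],
    [0, 0, 0],
    [0, 0, 0],
    [0, 0, 0],
    [0, 0, 0]
  ],
  "twist": [
    [-7, 0, 0],
    [-14, 0, 0],
    [-21, 0, 0],
    [-28, 0, 0],
    [-35, 0, 0]
  ]
}}

```text
time_s: 22.98
position: [0.5883, 0.1, 0.3038]
tool_rot: [-0.576, -0.41, 0.576, -0.41]
ft_force: [-0.2, -0.3, -0.5]
finger_gap: 0.0598
```

```bash
python3 - <<'E'
from h import *
arm.snapshot("wrist")
w,m=snap("wrist","w12");t,mt=snap("top","t12");b,mb=snap("scene","s12");s=arm.state();print(s['time_s'],s['position'],s['finger_gap'],s['joint_positions'].round(2))
cv2.imwrite("pics/c12.png",np.vstack([np.hstack([cv2.resize(w,(427,320)),cv2.resize(t[160:250,290:410],(373,280),interpolation=3) if 0 else cv2.resize(t[160:263,290:410],(373,320),interpolation=3)]),np.hstack([cv2.resize(b[80:215,120:250],(270,280),interpolation=3),cv2.resize(b[170:310,200:440],(480,280),interpolation=3),np.zeros((280,50,3),np.uint8)])]))
E
```

```text
23.1833 [0.58841786 0.09965563 0.30403723] 0.06036361677379395 [-0.64  0.48  0.55  1.64 -0.27  1.1  -0.37]
```

View pics/c12.png

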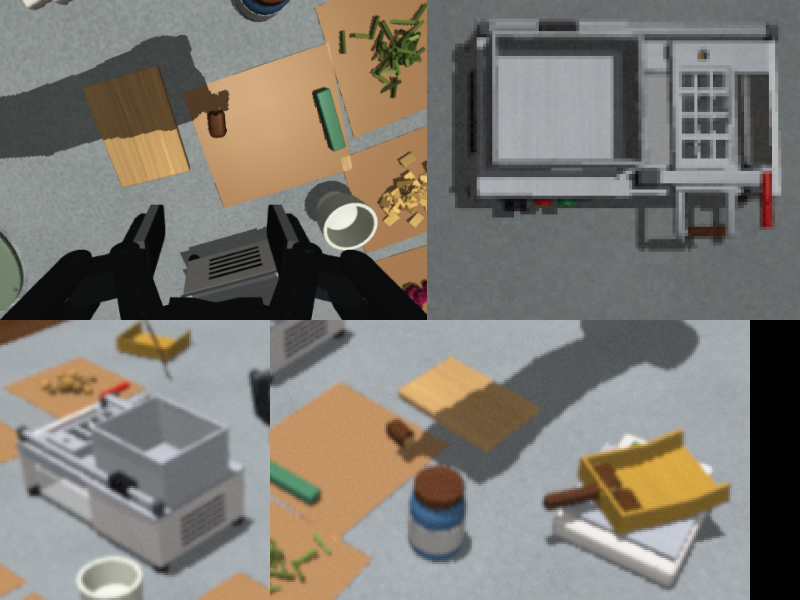

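```bash
python3 - <<'E'
from h import *
w,m=load("w12");c=w[120:180,230:295];h=cv2.cvtColor(c,cv2.COLOR_BGR2HSV)
for r in range(0,60,5): print(' '.join(f"{h[r,i,0]}/{h[r,i,1]}/{h[r,i,2]}" for i in range(5,60,6)))
M=((h[...,1]>120)&(h[...,2]<120)).astype(np.uint8)
M=cv2.morphologyEx(M,cv2.MORPH_OPEN,np.ones((3,3)))
for k in cv2.findContours(M,0,2)[0]:
    if cv2.contourArea(k)>80:
        r=cv2.minAreaRect(k);print(cv2.contourArea(k),np.array(r[0])+[230,120],r[1:])
E
```

```text
14/129/81 14/132/81 14/131/82 14/131/82 14/131/82 14/128/82 14/131/82 15/102/210 16/101/210 16/101/210
14/128/80 14/126/81 14/129/81 14/128/80 14/128/80 14/132/81 14/129/81 15/102/210 16/100/209 16/102/210
15/131/80 15/132/81 14/132/81 15/129/81 15/136/79 15/131/80 15/131/80 16/102/209 16/102/209 16/103/211
14/128/80 15/114/174 15/125/96 11/175/32 12/178/33 12/165/68 16/102/209 16/101/209 16/102/210 16/101/209
14/131/80 15/108/201 16/107/203 11/160/75 11/143/98 12/145/97 16/103/208 16/103/208 16/103/208 15/102/209
15/109/199 15/109/201 15/107/202 11/163/72 12/151/96 12/143/100 16/104/204 15/103/208 16/103/207 16/103/207
16/109/198 15/108/200 15/108/201 12/166/69 12/151/91 12/140/102 16/105/201 15/103/207 15/104/208 16/104/208
16/109/194 15/108/198 16/108/198 11/176/58 12/158/87 12/144/103 13/146/54 15/104/206 15/103/207 16/103/206
45/7/148 16/109/196 16/109/198 11/173/62 11/157/86 12/148/98 16/106/197 16/105/204 16/104/205 16/103/205
85/10/153 16/112/196 16/111/197 16/109/199 17/138/126 15/112/191 16/107/202 16/106/202 16/106/203 16/106/204
81/12/151 16/111/195 16/111/196 16/109/198 16/109/198 16/108/200 16/108/201 16/107/202 16/107/203 16/107/203
81/12/148 16/61/166 15/111/196 16/110/197 16/109/198 16/109/198 16/110/200 16/107/200 16/107/202 16/107/202
1223.0 [251.5 142. ] ((44.0, 43.0), 90.0)
```

```bash
cat > rt.py <<'E'
from h import *
def root(w,m,box,z=.016):
    x0,y0,x1,y1=box;h=cv2.cvtColor(w[y0:y1,x0:x1],cv2.COLOR_BGR2HSV)
    M=((h[...,0]<=12)&(h[...,0]>5)&(h[...,1]>135)&(h[...,2]<130)).astype(np.uint8);M=cv2.morphologyEx(M,cv2.MORPH_CLOSE,np.ones((3,3)))
    k=max(cv2.findContours(M,0,2)[0],key=cv2.contourArea)
    q=onz(m,k.reshape(-1,2)+[x0,y0],z)[:,:2]*1000
    r=cv2.minAreaRect(q.astype(np.float32));b=cv2.boxPoints(r);e=[b[1]-b[0],b[2]-b[1]];L=max(e,key=np.linalg.norm)
    return np.array(r[0])/1000,sorted(r[1]),L/np.linalg.norm(L)
E
python3 - <<'E'
from rt import *
w,m=load("w12");c,sz,u=root(w,m,(230,120,295,180));print(c,sz,u)
y=np.array([-u[1],u[0],0]);y*=np.sign(y[0])
move([c[0],c[1],.10],quat([0,0,-1],y))
s=arm.state();print(Rn.from_quat(s['tool_rot']).as_matrix().round(3)[:,1],y)
E
```

```text
[0.59058032 0.10220454] [25.760025024414062, 40.16130447387695] [0.20063742 0.9796656 ]
travel [20.4, 0.13, -0.31] twist [-8.2, -0.0, 0.0] rows>= 4.9
[ 0.941 -0.338 -0.   ] [ 0.97966558 -0.20063742 -0.        ]
```

Emit:
{"op": "drive_tool", "data": {
  "hand": [5, 5, 5, 5, 5],
  "travel": [
    [4, 0.1, -0.3],
    [8, 0.1, -0.3],
    [12, 0.1, -0.3],
    [16, 0.1, -0.3],
    [20, 0.1, -0.3]
  ],
  "twist": [
    [-4, 0, 0],
    [-8.2, 0, 0],
    [-8.2, 0, 0],
    [-8.2, 0, 0],
    [-8.2, 0, 0]
  ]
}}

```text
time_s: 23.6
position: [0.5902, 0.1021, 0.1024]
tool_rot: [-0.548, -0.447, 0.548, -0.447]
ft_force: [2.2, 1.0, -0.6]
finger_gap: 0.0498
```

Emit:
{"op": "drive_tool", "data": {
  "hand": [5, 5, 5, 5],
  "travel": [
    [3, 0, 0],
    [6, 0, 0],
    [7.5, 0, 0],
    [7.5, 0, 0]
  ],
  "twist": [
    [0, 0, 0],
    [0, 0, 0],
    [0, 0, 0],
    [0, 0, 0]
  ]
}}

```text
time_s: 23.93
position: [0.5886, 0.1017, 0.0258]
tool_rot: [-0.546, -0.448, 0.549, -0.447]
ft_force: [-0.7, -0.0, 0.5]
finger_gap: 0.05
```

Emit:
{"op": "drive_tool", "data": {
  "hand": [2, 2, 2, 2, 2],
  "travel": [
    [0, 0, 0],
    [0, 0, 0],
    [0, 0, 0],
    [0, 0, 0],
    [0, 0, 0]
  ],
  "twist": [
    [0, 0, 0],
    [0, 0, 0],
    [0, 0, 0],
    [0, 0, 0],
    [0, 0, 0]
  ],
  "newtons": 30
}}

```text
time_s: 24.35
position: [0.5912, 0.1024, 0.0306]
tool_rot: [0.548, 0.448, -0.546, 0.448]
ft_force: [-1.5, -0.1, 9.0]
finger_gap: 0.0253
```

```bash
python3 - <<'E'
from rt import *
s=arm.state();print(s['time_s'],s['position'],s['finger_gap'],s['ft_force'],s['joint_positions'].round(2))
E
```

```text
24.35 [0.59119878 0.10242701 0.0305603 ] 0.02525070876071803 [-1.53459486 -0.0558505   8.97821387] [-0.49  0.82  0.32  1.81 -0.44  0.57 -0.09]
```

Emit:
{"op": "drive_tool", "data": {
  "hand": [2, 2, 2, 2, 2],
  "travel": [
    [-2, 0, 0],
    [-6, 0, 0],
    [-10, 0, 0],
    [-14, 0, 0],
    [-18, 0, 0]
  ],
  "twist": [
    [0, 0, 0],
    [0, 0, 0],
    [0, 0, 0],
    [0, 0, 0],
    [0, 0, 0]
  ]
}}

```text
time_s: 24.77
position: [0.5902, 0.1021, 0.2119]
tool_rot: [0.547, 0.448, -0.547, 0.448]
ft_force: [0.9, 0.3, 0.3]
finger_gap: 0.0253
```

Emit:
{"op": "drive_tool", "data": {
  "hand": [2, 2, 2, 2, 2],
  "travel": [
    [-2, 0, 0],
    [-4, 0, 0],
    [-4, 0, 0],
    [-4, 0, 0],
    [-4, 0, 0]
  ],
  "twist": [
    [-7, 0, 0],
    [-14, 0, 0],
    [-21, 0, 0],
    [-28, 0, 0],
    [-35, 0, 0]
  ]
}}

```text
time_s: 25.18
position: [0.5905, 0.1023, 0.2505]
tool_rot: [0.386, 0.593, -0.385, 0.593]
ft_force: [0.2, -0.8, -0.8]
finger_gap: 0.0251
```

Emit:
{"op": "drive_tool", "data": {
  "hand": [2, 2, 2, 2, 2],
  "travel": [
    [0, 0, 0],
    [0, 0, 0],
    [0, 0, 0],
    [0, 0, 0],
    [0, 0, 0]
  ],
  "twist": [
    [-7, 0, 0],
    [-14, 0, 0],
    [-21, 0, 0],
    [-28, 0, 0],
    [-31, 0, 0]
  ]
}}

```text
time_s: 25.6
position: [0.5905, 0.102, 0.25]
tool_rot: [0.212, 0.674, -0.212, 0.675]
ft_force: [0.4, -0.4, 1.2]
finger_gap: 0.0255
```

```bash
python3 - <<'E'
from rt import *
s=arm.state();print(s['time_s'],s['position'],s['finger_gap'],s['ft_force'],s['joint_positions'].round(2))
move([.499,.418,.25],quat([0,0,-1],[.577,.817,0]))
E
```

```text
25.6 [0.59045839 0.10204053 0.25003871] 0.025453076144438893 [ 0.44268404 -0.36670993  1.24689854] [-0.4   0.49  0.19  1.68 -0.11  0.98  0.79]
travel [0.0, 20.67, -25.59] twist [0.3, 0.0, -0.0] rows>= 7.9
```

Emit:
{"op": "drive_tool", "data": {
  "hand": [2, 2, 2, 2, 2],
  "travel": [
    [0, 2.5, -2.4],
    [0, 5, -4.8],
    [0, 7.5, -7.2],
    [0, 10, -9.6],
    [0, 12.5, -12]
  ],
  "twist": [
    [0, 0, 0],
    [0, 0, 0],
    [0, 0, 0],
    [0, 0, 0],
    [0, 0, 0]
  ]
}}

```text
time_s: 26.02
position: [0.5644, 0.2751, 0.2501]
tool_rot: [0.215, 0.673, -0.214, 0.674]
ft_force: [0.9, 0.6, -0.0]
finger_gap: 0.0251
```

Emit:
{"op": "drive_tool", "data": {
  "hand": [2, 2, 2, 2, 2],
  "travel": [
    [0, 2.5, -1],
    [0, 5, -2],
    [0, 7, -3],
    [0, 8.2, -4],
    [0, 8.2, -4]
  ],
  "twist": [
    [0, 0, 0],
    [0, 0, 0],
    [0, 0, 0],
    [0, 0, 0],
    [0, 0, 0]
  ]
}}

```text
time_s: 26.43
position: [0.5783, 0.3672, 0.2492]
tool_rot: [0.214, 0.674, -0.213, 0.674]
ft_force: [-0.1, 0.8, -1.4]
finger_gap: 0.025
```

```bash
python3 - <<'E'
from rt import *
arm.snapshot("wrist")
w,m=snap("wrist","w13")
s=arm.state();print(s['time_s'],s['position'],s['finger_gap'],s['ft_force'],s['joint_positions'].round(2))
E
```

```text
26.5333 [0.57931515 0.36337438 0.24940918] 0.025227275122507734 [ 0.25328511 -0.6344043  -0.202789  ] [-0.75  0.63  0.16  1.44 -0.11  1.08  0.39]
```

View pics/w13.png

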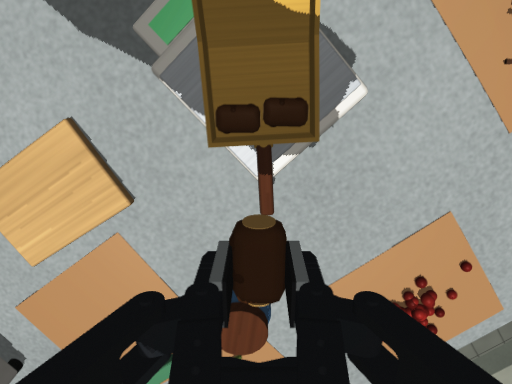

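```bash
python3 - <<'E'
from rt import *
w,m=load("w13")
b=onz(m,[(210,146),(318,138)],.077);h=onz(m,[(264.5,150),(267,212)],.075);r=onz(m,[(238,118),(286,112)],.060)
mo=onz(m,[(195,0),(320,0)],.079)
print(b.round(4),np.linalg.norm(b[0]-b[1]),'\n',h.round(4),np.linalg.norm(h[0]-h[1]),'\n',r.round(4))
x=h[1]-h[0];x/=np.linalg.norm(x);y=b[1]-b[0];y/=np.linalg.norm(y)
xb=np.array([y[1],-y[0],0]);print('x from handle',x.round(3),'from wall',xb.round(3))
e1=b[0]-mo[0];e2=b[1]-mo[1];print('x from sides',(e1/np.linalg.norm(e1)).round(3),(e2/np.linalg.norm(e2)).round(3))
X=e1/np.linalg.norm(e1)+e2/np.linalg.norm(e2)+x;X/=np.linalg.norm(X)
O=b.mean(0)-X*.062;O[2]=.042;E=h[1]-X*.136;print('X',X.round(3),'origin',O.round(4),E.round(4),'handle pt',(O+X*.105).round(4),'roots in pan x',((r-O)@X).round(3))
t=O-X*.012
move([t[0],t[1],.25],quat([0,0,-1],[-X[1],X[0],0]))
move([t[0],t[1],.076],quat([0,0,-1],[-X[1],X[0],0]))
E
```

```text
[[0.5306 0.3451 0.077 ]
 [0.5814 0.4299 0.077 ]] 0.0988943626653909 
 [[0.5628 0.3835 0.075 ]
 [0.615  0.3501 0.075 ]] 0.061936964101637466 
 [[0.5259 0.3791 0.06  ]
 [0.5474 0.4192 0.06  ]]
x from handle [ 0.842 -0.539  0.   ] from wall [ 0.858 -0.514  0.   ]
x from sides [ 0.848 -0.53  -0.017] [ 0.839 -0.544 -0.018]
X [ 0.843 -0.537 -0.011] origin [0.5037 0.4208 0.042 ] [0.5003 0.4232 0.0766] handle pt [0.5923 0.3644 0.0408] roots in pan x [0.041 0.037]
travel [-0.06, 0.26, -10.69] twist [-2.8, 0.0, 0.0] rows>= 2.6
travel [17.34, 0.26, -10.69] twist [-2.8, 0.0, 0.0] rows>= 4.9
```

Emit:
{"op": "drive_tool", "data": {
  "hand": [2, 2, 2, 2, 2],
  "travel": [
    [0, 0.2, -3.5],
    [0, 0.3, -7],
    [0, 0.3, -10.3],
    [3, 0.3, -10.3],
    [6, 0.3, -10.3]
  ],
  "twist": [
    [-1, 0, 0],
    [-2.8, 0, 0],
    [-2.8, 0, 0],
    [-2.8, 0, 0],
    [-2.8, 0, 0]
  ]
}}

```text
time_s: 26.95
position: [0.4966, 0.4265, 0.1908]
tool_rot: [0.199, 0.678, -0.196, 0.68]
ft_force: [1.3, -0.3, -0.4]
finger_gap: 0.025
```

Emit:
{"op": "drive_tool", "data": {
  "hand": [2, 2, 2, 2, 2],
  "travel": [
    [3, 0, 0],
    [6, 0, 0],
    [9, 0, 0],
    [10.9, 0, 0],
    [10.9, 0, 0]
  ],
  "twist": [
    [0, 0, 0],
    [0, 0, 0],
    [0, 0, 0],
    [0, 0, 0],
    [0, 0, 0]
  ]
}}

```text
time_s: 27.37
position: [0.4967, 0.4229, 0.0773]
tool_rot: [0.197, 0.679, -0.2, 0.678]
ft_force: [-1.0, -0.6, -0.3]
finger_gap: 0.0252
```

```bash
python3 - <<'E'
from h import *
s=arm.state();print(s['time_s'],s['position'],s['finger_gap'],s['ft_force'])
move([.497,.4252,.0785],quat([0,0,-1],[.537,.843,0]))
E
```

```text
27.3667 [0.49669255 0.42286637 0.07725085] 0.025173856096414673 [-1.00335173 -0.55032441 -0.28330355]
travel [-0.13, 0.21, -0.1] twist [-0.1, -0.0, 0.3] rows>= 0.1
```

Emit:
{"op": "drive_tool", "data": {
  "hand": [4.2, 4.2, 4.2, 4.2],
  "travel": [
    [0, 0, 0],
    [0, 0, 0],
    [0, 0, 0],
    [0, 0, 0]
  ],
  "twist": [
    [0, 0, 0],
    [0, 0, 0],
    [0, 0, 0],
    [0, 0, 0]
  ]
}}

```text
time_s: 27.7
position: [0.4979, 0.4259, 0.0819]
tool_rot: [0.199, 0.678, -0.197, 0.679]
ft_force: [0.8, -0.7, -0.1]
finger_gap: 0.0419
```

Emit:
{"op": "drive_tool", "data": {
  "hand": [4.2, 4.2, 4.2, 4.2, 4.2],
  "travel": [
    [-1, 0, 0],
    [-4, 0, 0],
    [-8, 0, 0],
    [-12, 0, 0],
    [-15, 0, 0]
  ],
  "twist": [
    [0, 0, 0],
    [0, 0, 0],
    [0, 0, 0],
    [0, 0, 0],
    [0, 0, 0]
  ]
}}

```text
time_s: 28.12
position: [0.4978, 0.4257, 0.235]
tool_rot: [0.199, 0.678, -0.197, 0.679]
ft_force: [-0.2, -0.3, -0.8]
finger_gap: 0.0421
```

Emit:
{"op": "drive_tool", "data": {
  "hand": [4.2, 4.2, 4.2, 4.2],
  "travel": [
    [0, 0, 3],
    [0, 0, 6.5],
    [0, 0, 10],
    [0, 0, 10]
  ],
  "twist": [
    [0, 0, 0],
    [0, 0, 0],
    [0, 0, 0],
    [0, 0, 0]
  ]
}}

```text
time_s: 28.45
position: [0.5872, 0.3659, 0.2319]
tool_rot: [0.2, 0.677, -0.201, 0.68]
ft_force: [-0.2, -2.1, 0.5]
finger_gap: 0.0419
```

```bash
python3 - <<'E'
from h import *
arm.snapshot("wrist")
w,m=snap("wrist","w14");t,mt=snap("top","t14");b,mb=snap("scene","s14")
s=arm.state();print(s['time_s'],s['position'],s['finger_gap'],s['joint_positions'].round(2))
cv2.imwrite("pics/c14.png",np.hstack([w,np.vstack([cv2.resize(b[170:310,200:440],(288,192)),cv2.resize(t[120:200,200:320],(288,192))])]))
E
```

```text
28.65 [0.58109445 0.37240512 0.23101998] 0.04181317030147372 [-0.74  0.66  0.15  1.44 -0.1   1.06  0.43]
```

View pics/c14.png

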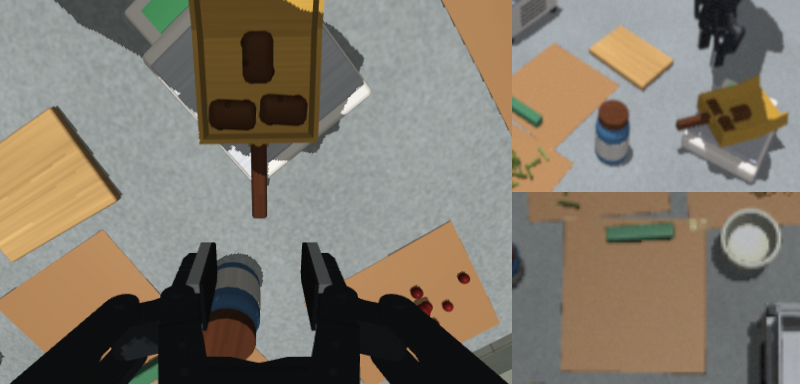

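```bash
python3 - <<'E'
from h import *
w,m=load("w14")
h=onz(m,[(259,152),(260,213)],.075);b=onz(m,[(200,143),(317,135)],.077)
x=h[1]-h[0];L=np.linalg.norm(x);x/=L;print(h.round(4),L,x.round(3),b.mean(0).round(4))
g1=h[1]-x*.031;g2=b.mean(0)+x*.043;print(g1,g2)
g=(g1+g2)/2
X=np.array([.843,-.537,0])+x;X/=np.linalg.norm(X)
move([g[0],g[1],.11],quat([0,0,-1],[-X[1],X[0],0]))
move([g[0],g[1],.070],quat([0,0,-1],[-X[1],X[0],0]))
E
```

```text
[[0.564  0.3828 0.075 ]
 [0.6128 0.3525 0.075 ]] 0.057452561727696 [ 0.849 -0.528  0.   ] [0.5538 0.3887 0.077 ]
[0.58645739 0.36886579 0.075     ] [0.59028402 0.36598894 0.077     ]
travel [12.1, -0.04, 0.89] twist [-0.3, -0.0, -0.0] rows>= 2.9
travel [16.1, -0.04, 0.89] twist [-0.3, -0.0, -0.0] rows>= 3.9
```

Emit:
{"op": "drive_tool", "data": {
  "hand": [4.2, 4.2, 4.2, 4.2, 4.2],
  "travel": [
    [4, 0, 0.8],
    [8, 0, 0.8],
    [12, 0, 0.8],
    [15, 0, 0.8],
    [16.1, 0, 0.8]
  ],
  "twist": [
    [0, 0, 0],
    [0, 0, 0],
    [0, 0, 0],
    [0, 0, 0],
    [0, 0, 0]
  ]
}}

```text
time_s: 29.07
position: [0.5855, 0.3676, 0.0652]
tool_rot: [0.196, 0.68, -0.199, 0.678]
ft_force: [-1.1, -0.0, 0.1]
finger_gap: 0.0418
```

Emit:
{"op": "drive_tool", "data": {
  "hand": [1, 1, 1, 1, 1],
  "travel": [
    [0, 0, 0],
    [0, 0, 0],
    [0, 0, 0],
    [0, 0, 0],
    [0, 0, 0]
  ],
  "twist": [
    [0, 0, 0],
    [0, 0, 0],
    [0, 0, 0],
    [0, 0, 0],
    [0, 0, 0]
  ],
  "newtons": 100
}}

```text
time_s: 29.48
position: [0.5893, 0.3683, 0.0714]
tool_rot: [0.199, 0.678, -0.197, 0.679]
ft_force: [1.0, 0.4, 8.0]
finger_gap: 0.0123
```

```bash
python3 - <<'E'
from h import *
s=arm.state();print(s['time_s'],s['position'],s['tool_rot'],s['finger_gap'],s['ft_force'],s['joint_positions'].round(2))
np.save('grasp.npy',np.r_[s['position'],s['tool_rot']])
E
```

```text
29.4833 [0.58925946 0.36826414 0.07139311] [ 0.19887358  0.67818364 -0.19710624  0.67945963] 0.012295686202246515 [0.97078712 0.39944587 7.99133456] [-0.71  0.84  0.12  1.52 -0.12  0.78  0.45]
```

Emit:
{"op": "drive_tool", "data": {
  "hand": [1, 1, 1, 1, 1],
  "travel": [
    [-0.5, 0, 0],
    [-1.5, 0, 0],
    [-3, 0, 0],
    [-5, 0, 0],
    [-7, 0, 0]
  ],
  "twist": [
    [0, 0, 0],
    [0, 0, 0],
    [0, 0, 0],
    [0, 0, 0],
    [0, 0, 0]
  ]
}}

```text
time_s: 29.9
position: [0.5884, 0.3673, 0.1413]
tool_rot: [0.198, 0.679, -0.198, 0.679]
ft_force: [0.2, 1.1, -2.9]
finger_gap: 0.012
```

Emit:
{"op": "drive_tool", "data": {
  "hand": [1, 1, 1, 1, 1],
  "travel": [
    [-2.5, 0, 0],
    [-5, 0, 0],
    [-7.5, 0, 0],
    [-10, 0, 0],
    [-12, 0, 0]
  ],
  "twist": [
    [0, 0, 0],
    [0, 0, 0],
    [0, 0, 0],
    [0, 0, 0],
    [0, 0, 0]
  ]
}}

```text
time_s: 30.32
position: [0.5886, 0.3674, 0.2631]
tool_rot: [0.199, 0.678, -0.197, 0.679]
ft_force: [-0.7, 1.0, -1.9]
finger_gap: 0.0127
```

Emit:
{"op": "drive_tool", "data": {
  "hand": [1, 1, 1, 1, 1],
  "travel": [
    [-1.5, 0, 0],
    [-2.5, 0, 0],
    [-3.2, 0, 0],
    [-3.5, 0, 0],
    [-3.5, 0, 0]
  ],
  "twist": [
    [0, 0, 0],
    [0, 0, 0],
    [0, 0, 0],
    [0, 0, 0],
    [0, 0, 0]
  ]
}}

```text
time_s: 30.73
position: [0.5883, 0.3675, 0.2946]
tool_rot: [0.198, 0.679, -0.198, 0.679]
ft_force: [-0.1, 0.4, -3.2]
finger_gap: 0.0119
```

```bash
python3 - <<'E'
from h import *
w,m=snap("wrist","w15");b,_=snap("scene","s15")
s=arm.state();print(s['time_s'],s['position'],s['finger_gap'],s['ft_force'],s['joint_positions'].round(2))
# brightness check: brown root blobs inside pan
h=cv2.cvtColor(w[:150],cv2.COLOR_BGR2HSV)
print(comps((h[...,2]<50)&(h[...,1]>120),150))
move([.62,-.206,.30],quat([0,0,-1],[0,1,0]))
E
```

```text
30.8333 [0.58811251 0.36735056 0.2934791 ] 0.012274845355996572 [ 4.54801483e-01  3.08701544e-03 -3.49088342e+00] [-0.74  0.61  0.16  1.36 -0.1   1.19  0.43]
[(np.int32(883), [253.1, 50.6]), (np.int32(165), [306.1, 107.9]), (np.int32(462), [215.0, 120.0])]
travel [-0.61, -46.63, 33.51] twist [-32.5, -0.0, 0.1] rows>= 13.8
```

Emit:
{"op": "drive_tool", "data": {
  "hand": [1, 1, 1, 1, 1],
  "travel": [
    [0, -0.8, 0.6],
    [0, -2, 1.5],
    [0, -3.7, 2.6],
    [0, -5.7, 4.1],
    [0, -7.7, 5.6]
  ],
  "twist": [
    [0, 0, 0],
    [0, 0, 0],
    [0, 0, 0],
    [0, 0, 0],
    [0, 0, 0]
  ]
}}

```text
time_s: 31.25
position: [0.5941, 0.2699, 0.2939]
tool_rot: [0.198, 0.679, -0.198, 0.679]
ft_force: [0.5, -0.2, -2.5]
finger_gap: 0.0121
```

Emit:
{"op": "drive_tool", "data": {
  "hand": [1, 1, 1, 1, 1],
  "travel": [
    [0, -2, 1.5],
    [0, -4, 2.9],
    [0, -6, 4.4],
    [0, -8, 5.8],
    [0, -10, 7.3]
  ],
  "twist": [
    [0, 0, 0],
    [0, 0, 0],
    [0, 0, 0],
    [0, 0, 0],
    [0, 0, 0]
  ]
}}

```text
time_s: 31.67
position: [0.6015, 0.1459, 0.2941]
tool_rot: [0.198, 0.679, -0.199, 0.679]
ft_force: [0.4, 0.3, -2.5]
finger_gap: 0.0125
```

Emit:
{"op": "drive_tool", "data": {
  "hand": [1, 1, 1, 1, 1],
  "travel": [
    [0, -2, 1.5],
    [0, -4, 2.9],
    [0, -6, 4.4],
    [0, -8, 5.8],
    [0, -10, 7.3]
  ],
  "twist": [
    [0, 0, 0],
    [0, 0, 0],
    [0, 0, 0],
    [0, 0, 0],
    [0, 0, 0]
  ]
}}

```text
time_s: 32.08
position: [0.609, 0.0225, 0.2941]
tool_rot: [0.198, 0.679, -0.199, 0.679]
ft_force: [0.3, -0.4, -3.4]
finger_gap: 0.0123
```

Emit:
{"op": "drive_tool", "data": {
  "hand": [1, 1, 1, 1, 1],
  "travel": [
    [0, -2, 1.5],
    [0, -4, 2.9],
    [0, -6, 4.4],
    [0, -8, 5.8],
    [0, -10, 7.3]
  ],
  "twist": [
    [0, 0, 0],
    [0, 0, 0],
    [0, 0, 0],
    [0, 0, 0],
    [0, 0, 0]
  ]
}}

```text
time_s: 32.5
position: [0.6165, -0.101, 0.2942]
tool_rot: [0.198, 0.679, -0.199, 0.679]
ft_force: [1.4, -0.4, -3.2]
finger_gap: 0.0124
```

Emit:
{"op": "drive_tool", "data": {
  "hand": [1, 1, 1, 1, 1],
  "travel": [
    [0, -2, 1.5],
    [0, -4, 2.8],
    [0, -6, 4],
    [0, -7.8, 5.2],
    [0, -8.9, 6.1]
  ],
  "twist": [
    [0, 0, 0],
    [0, 0, 0],
    [0, 0, 0],
    [0, 0, 0],
    [0, 0, 0]
  ]
}}

```text
time_s: 32.92
position: [0.6195, -0.21, 0.2942]
tool_rot: [0.199, 0.679, -0.2, 0.678]
ft_force: [0.4, -1.0, -2.7]
finger_gap: 0.0123
```

Emit:
{"op": "drive_tool", "data": {
  "hand": [1, 1, 1, 1, 1],
  "travel": [
    [0, 0, 0],
    [0, 0, 0],
    [0, 0, 0],
    [0, 0, 0],
    [0, 0, 0]
  ],
  "twist": [
    [-3, 0, 0],
    [-8, 0, 0],
    [-13, 0, 0],
    [-18, 0, 0],
    [-23, 0, 0]
  ]
}}

```text
time_s: 33.33
position: [0.6206, -0.2066, 0.2941]
tool_rot: [0.057, 0.705, -0.057, 0.705]
ft_force: [0.6, -0.4, -3.6]
finger_gap: 0.0125
```

Emit:
{"op": "drive_tool", "data": {
  "hand": [1, 1, 1, 1, 1],
  "travel": [
    [0, 0, 0],
    [0, 0, 0],
    [0, 0, 0],
    [0, 0, 0],
    [0, 0, 0]
  ],
  "twist": [
    [-5, 0, 0],
    [-8, 0, 0],
    [-9.5, 0, 0],
    [-9.5, 0, 0],
    [-9.5, 0, 0]
  ]
}}

```text
time_s: 33.75
position: [0.6209, -0.2063, 0.2942]
tool_rot: [0.001, 0.707, -0.001, 0.707]
ft_force: [0.7, -0.4, -1.9]
finger_gap: 0.0122
```

```bash
python3 - <<'E'
from h import *
w,m=snap("wrist","w16")
s=arm.state();p=s['position'];R0=Rn.from_quat(s['tool_rot']);print(s['time_s'],p,s['finger_gap'],s['ft_force'],s['joint_positions'].round(2))
h=cv2.cvtColor(w[:150],cv2.COLOR_BGR2HSV);print(comps((h[...,2]<50)&(h[...,1]>120),150))
# pour: lip in pan rel. to TCP: grip 105mm, TCP 4mm above handle mid
lip=np.array([-.187,0,-.011])
from numpy import sin,cos,radians as r
for b,L in((0,(.553,-.206,.23)),(15,(.555,-.206,.215)),(30,(.555,-.206,.20)),(45,(.555,-.206,.19)),(60,(.555,-.206,.18)),(70,(.55,-.206,.18))):
    # mouth (-x) down: rotation about +y by -b : -x -> -z
    Rb=Rn.from_euler('y',-b,degrees=True);v=Rb.apply(lip)
    tcp=np.array(L)-v; q=Rb*quat([0,0,-1],[0,1,0])
    d=R0.inv().apply(tcp-p)*100;t=np.degrees((R0.inv()*q).as_rotvec());print(b,tcp.round(3),'d',d.round(2),'t',t.round(1))
E
```

```text
33.8 [ 0.62099522 -0.20620731  0.29421896] 0.012514942094258047 [-0.54484131  0.32209831 -2.79069562] [ 0.16  0.54  0.11  1.47 -0.06  1.14  1.85]
[(np.int32(1011), [278.7, 53.9]), (np.int32(1231), [303.8, 120.3]), (np.int32(513), [229.4, 124.7])]
0 [ 0.74  -0.206  0.241] d [ 5.32  0.05 11.9 ] t [-0.1 -0.  -0. ]
15 [ 0.733 -0.206  0.274] d [ 2.02  0.05 11.18] t [ -0.1 -15.    0. ]
30 [ 0.711 -0.206  0.303] d [-0.88  0.04  9.04] t [ -0.1 -30.    0. ]
45 [ 0.679 -0.206  0.33 ] d [-3.58  0.03  5.85] t [ -0.1 -45.    0. ]
60 [ 0.639 -0.206  0.347] d [-5.32  0.03  1.8 ] t [ -0.1 -60.    0.1]
70 [ 0.604 -0.206  0.359] d [-6.53  0.02 -1.74] t [ -0.1 -70.    0.1]
```

```bash
python3 - <<'E'
from h import *
s=arm.state();p=s['position'];R0=Rn.from_quat(s['tool_rot'])
lip=np.array([-.187,0,-.011])
def pose(b,L):
    Rb=Rn.from_euler('y',-b,degrees=True);return np.array(L)-Rb.apply(lip),Rb*quat([0,0,-1],[0,1,0])
zl=lambda b:np.interp(b,[0,30,45,60,72],[.225,.20,.192,.185,.185])
base=(p,R0)
for seq in ([0],[6,12,18,24,28],[31,34,37,40,43],[46,49,52,55,58],[61,64,67,70,70]):
    for b in seq:
        P,Q=pose(b,(.565,-.206,zl(b)));print(b,(base[1].inv().apply(P-base[0])*100).round(2),np.degrees((base[1].inv()*Q).as_rotvec()).round(1))
    base=pose(seq[-1],(.565,-.206,zl(seq[-1])))
E
```

```text
0 [ 5.82  0.05 13.1 ] [-0.1 -0.  -0. ]
6 [-1.45  0.   -0.22] [ 0. -6.  0.]
12 [-2.86  0.   -0.64] [  0. -12.   0.]
18 [-4.22  0.   -1.26] [  0. -18.   0.]
24 [-5.51  0.   -2.06] [  0. -24.   0.]
28 [-6.32  0.   -2.71] [  0. -28.   0.]
31 [-0.78  0.   -0.19] [ 0. -3.  0.]
34 [-1.61  0.   -0.4 ] [ 0. -6.  0.]
37 [-2.43  0.   -0.66] [ 0. -9.  0.]
40 [-3.25  0.   -0.97] [  0. -12.   0.]
43 [-4.04  0.   -1.33] [  0. -15.   0.]
46 [-0.87  0.   -0.19] [ 0. -3.  0.]
49 [-1.73  0.   -0.42] [ 0. -6.  0.]
52 [-2.59  0.   -0.7 ] [ 0. -9.  0.]
55 [-3.44  0.   -1.03] [  0. -12.   0.]
58 [-4.28  0.   -1.41] [  0. -15.   0.]
61 [-0.93  0.   -0.16] [ 0. -3.  0.]
64 [-1.9  0.  -0.3] [ 0. -6.  0.]
67 [-2.86  0.   -0.48] [ 0. -9.  0.]
70 [-3.81  0.   -0.72] [  0. -12.   0.]
70 [-3.81  0.   -0.72] [  0. -12.   0.]
```

Emit:
{"op": "drive_tool", "data": {
  "hand": [1, 1, 1, 1, 1],
  "travel": [
    [0.3, 0, 0.7],
    [0.8, 0, 1.9],
    [1.5, 0, 3.5],
    [2.3, 0, 5.3],
    [3.1, 0, 7]
  ],
  "twist": [
    [0, 0, 0],
    [0, 0, 0],
    [0, 0, 0],
    [0, 0, 0],
    [0, 0, 0]
  ]
}}

```text
time_s: 34.22
position: [0.6924, -0.2058, 0.2627]
tool_rot: [0.0, 0.707, -0.0, 0.707]
ft_force: [0.9, 0.6, -2.5]
finger_gap: 0.0124
```

Emit:
{"op": "drive_tool", "data": {
  "hand": [1, 1, 1, 1, 1],
  "travel": [
    [0.8, 0, 1.8],
    [1.6, 0, 3.5],
    [2.2, 0, 5],
    [2.6, 0, 5.8],
    [2.7, 0, 6.1]
  ],
  "twist": [
    [0, 0, 0],
    [0, 0, 0],
    [0, 0, 0],
    [0, 0, 0],
    [0, 0, 0]
  ]
}}

```text
time_s: 34.63
position: [0.7531, -0.2053, 0.2341]
tool_rot: [0.0, 0.708, 0.0, 0.707]
ft_force: [-0.2, 0.3, -3.0]
finger_gap: 0.0119
```

Emit:
{"op": "drive_tool", "data": {
  "hand": [1, 1, 1, 1, 1],
  "travel": [
    [-1.45, 0, -0.2],
    [-2.85, 0, -0.65],
    [-4.2, 0, -1.25],
    [-5.5, 0, -2.05],
    [-6.3, 0, -2.7]
  ],
  "twist": [
    [0, -6, 0],
    [0, -12, 0],
    [0, -18, 0],
    [0, -24, 0],
    [0, -28, 0]
  ]
}}

```text
time_s: 35.05
position: [0.724, -0.2067, 0.3014]
tool_rot: [-0.0, 0.512, -0.001, 0.859]
ft_force: [-0.5, -0.4, -2.6]
finger_gap: 0.012
```

```bash
python3 - <<'E'
from h import *
s=arm.state();p=s['position'];R=Rn.from_quat(s['tool_rot']);print(s['time_s'],p,s['joint_positions'].round(2),s['ft_force'])
# pan axes: x = tool z, z=-tool x
print('lip',p+R.apply([.011,0,-.187]),'tilt',np.degrees(np.arcsin(R.as_matrix()[2,2])))
E
```

```text
35.05 [ 0.72396405 -0.20667224  0.30144324] [ 0.26  0.49 -0.02  1.62 -0.2   0.56  1.96] [-0.46467117 -0.35287739 -2.55994079]
lip [ 0.56466402 -0.20648684  0.20288633] tilt 28.378080986035297
```

Emit:
{"op": "drive_tool", "data": {
  "hand": [1, 1, 1, 1, 1],
  "travel": [
    [-0.8, 0, -0.2],
    [-1.6, 0, -0.4],
    [-2.45, 0, -0.65],
    [-3.25, 0, -0.95],
    [-4.05, 0, -1.35]
  ],
  "twist": [
    [0, -3, 0],
    [0, -6, 0],
    [0, -9, 0],
    [0, -12, 0],
    [0, -15, 0]
  ]
}}

```text
time_s: 35.47
position: [0.6938, -0.2059, 0.3296]
tool_rot: [-0.0, 0.398, -0.001, 0.918]
ft_force: [1.5, -0.7, -2.3]
finger_gap: 0.0124
```

Emit:
{"op": "drive_tool", "data": {
  "hand": [1, 1, 1, 1, 1],
  "travel": [
    [0, 0, 0],
    [0, 0, 0],
    [0, 0, 0],
    [0, 0, 0],
    [0, 0, 0]
  ],
  "twist": [
    [0, 0, 0],
    [0, 0, 0],
    [0, 0, 0],
    [0, 0, 0],
    [0, 0, 0]
  ]
}}

```text
time_s: 35.88
position: [0.6948, -0.2055, 0.3287]
tool_rot: [-0.0, 0.399, 0.0, 0.917]
ft_force: [-0.6, 0.3, -1.7]
finger_gap: 0.0122
```

```bash
python3 - <<'E'
from h import *
w,m=snap("wrist","w17");b,mb=snap("scene","s17")
s=arm.state();p=s['position'];R=Rn.from_quat(s['tool_rot']);print(s['time_s'],p,s['joint_positions'].round(2),s['ft_force'])
print('lip',p+R.apply([.011,0,-.187]),'tilt',np.degrees(np.arcsin(R.as_matrix()[2,2])))
h=cv2.cvtColor(w[:200],cv2.COLOR_BGR2HSV);print(comps((h[...,2]<60)&(h[...,1]>120)&(h[...,0]<13),150))
E
```

```text
35.9833 [ 0.69464858 -0.20542478  0.32855779] [ 0.52  0.39 -0.3   1.85 -0.39  0.21  2.2 ] [-0.12357758 -0.78729083 -1.55244774]
lip [ 0.56532731 -0.20549429  0.19303657] tilt 42.97458251962887
[]
```

```bash
python3 - <<'E'
from h import *
w,_=load("w17");b,_=load("s17");t,_=snap("top","t17")
cv2.imwrite("pics/c17.png",np.hstack([w,np.vstack([cv2.resize(b[70:220,120:270],(288,192)),cv2.resize(t[150:240,290:410],(288,192))])]))
E
```

```text
(no output)
```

View pics/c17.png

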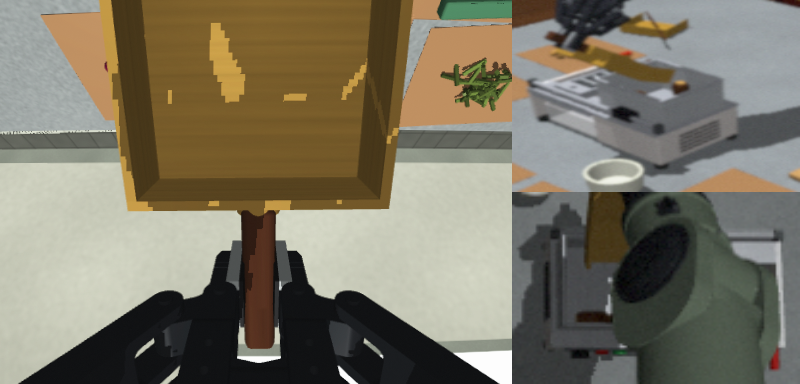

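```bash
python3 - <<'E'
from h import *
for n,roi in(("s17",(180,110,240,170)),("t17",(300,170,350,225))):
    w,m=load(n);x0,y0,x1,y1=roi;h=cv2.cvtColor(w[y0:y1,x0:x1],cv2.COLOR_BGR2HSV)
    for a,c in comps((h[...,0]<=14)&(h[...,0]>3)&(h[...,1]>110)&(h[...,2]<140),4):
        px=(c[0]+x0,c[1]+y0);print(n,a,px,onz(m,[px],.115)[0].round(3),onz(m,[px],.2)[0].round(3))
E
```

```text
s17 30 (206.7, 138.5) [ 0.484 -0.234  0.115] [ 0.581 -0.126  0.2  ]
t17 35 (323.3, 208.7) [ 0.498 -0.182  0.115] [ 0.49  -0.168  0.2  ]
```

Emit:
{"op": "drive_tool", "data": {
  "hand": [1, 1, 1, 1, 1],
  "travel": [
    [0.85, 0, 0.05],
    [1.7, 0, 0.1],
    [2.55, 0, 0.15],
    [3.4, 0, 0.2],
    [4.25, 0, 0.25]
  ],
  "twist": [
    [0, 3, 0],
    [0, 6, 0],
    [0, 9, 0],
    [0, 12, 0],
    [0, 15, 0]
  ]
}}

```text
time_s: 36.45
position: [0.7255, -0.2056, 0.2993]
tool_rot: [-0.0, 0.516, -0.0, 0.856]
ft_force: [-1.0, 0.4, -2.8]
finger_gap: 0.012
```

Emit:
{"op": "drive_tool", "data": {
  "hand": [1, 1, 1, 1, 1],
  "travel": [
    [1.2, 0, 0.2],
    [2.5, 0, 0.2],
    [3.9, 0, 0.1],
    [5.4, 0, -0.2],
    [6.85, 0, -0.55]
  ],
  "twist": [
    [0, 5.6, 0],
    [0, 11.2, 0],
    [0, 16.8, 0],
    [0, 22.4, 0],
    [0, 28, 0]
  ]
}}

```text
time_s: 36.87
position: [0.753, -0.2054, 0.2365]
tool_rot: [-0.001, 0.708, -0.0, 0.706]
ft_force: [-0.3, 0.1, -2.3]
finger_gap: 0.0124
```

Emit:
{"op": "drive_tool", "data": {
  "hand": [1, 1, 1, 1, 1],
  "travel": [
    [-1.2, 0, -2.6],
    [-2.4, 0, -5.2],
    [-3.6, 0, -7.8],
    [-4.8, 0, -10.4],
    [-5.8, 0, -13.1]
  ],
  "twist": [
    [0, 0, 0],
    [0, 0, 0],
    [0, 0, 0],
    [0, 0, 0],
    [0, 0, 0]
  ]
}}

```text
time_s: 37.28
position: [0.6207, -0.2058, 0.2946]
tool_rot: [-0.0, 0.707, -0.0, 0.707]
ft_force: [-0.2, 0.2, -1.2]
finger_gap: 0.0122
```

Emit:
{"op": "drive_tool", "data": {
  "hand": [1, 1, 1, 1, 1],
  "travel": [
    [0, 0, 0],
    [0, 0, 0],
    [0, 0, 0],
    [0, 0, 0],
    [0, 0, 0]
  ],
  "twist": [
    [6.5, 0, 0],
    [13, 0, 0],
    [19.5, 0, 0],
    [26, 0, 0],
    [32.5, 0, 0]
  ]
}}

```text
time_s: 37.7
position: [0.6217, -0.2058, 0.2944]
tool_rot: [0.2, 0.678, -0.2, 0.678]
ft_force: [-0.1, 0.1, -2.7]
finger_gap: 0.0117
```

```bash
python3 - <<'E'
from h import *
s=arm.state();p=s['position'];print(s['time_s'],p,s['joint_positions'].round(2),s['ft_force'])
g=np.load('grasp.npy');move(g[:3]+[0,0,.22],Rn.from_quat(g[3:]))
E
```

```text
37.7 [ 0.62166537 -0.20575733  0.29439264] [ 0.06  0.55  0.27  1.48 -0.16  1.14  1.35] [-0.05174792  0.09675714 -2.66740867]
travel [0.28, 46.48, -33.84] twist [-0.3, -0.0, 0.2] rows>= 13.8
```

Emit:
{"op": "drive_tool", "data": {
  "hand": [1, 1, 1, 1, 1],
  "travel": [
    [0, 1.5, -1.1],
    [0, 3.5, -2.5],
    [0, 6, -4.4],
    [0, 8.8, -6.4],
    [0, 11.6, -8.45]
  ],
  "twist": [
    [0, 0, 0],
    [0, 0, 0],
    [0, 0, 0],
    [0, 0, 0],
    [0, 0, 0]
  ]
}}

```text
time_s: 38.12
position: [0.6124, -0.0614, 0.2943]
tool_rot: [0.198, 0.679, -0.198, 0.679]
ft_force: [0.2, -0.6, -2.2]
finger_gap: 0.0123
```

Emit:
{"op": "drive_tool", "data": {
  "hand": [1, 1, 1, 1, 1],
  "travel": [
    [0, 2.3, -1.7],
    [0, 4.6, -3.4],
    [0, 7, -5.1],
    [0, 9.3, -6.8],
    [0, 11.6, -8.45]
  ],
  "twist": [
    [0, 0, 0],
    [0, 0, 0],
    [0, 0, 0],
    [0, 0, 0],
    [0, 0, 0]
  ]
}}

```text
time_s: 38.53
position: [0.6035, 0.0823, 0.2944]
tool_rot: [0.198, 0.679, -0.198, 0.679]
ft_force: [0.6, -0.2, -1.3]
finger_gap: 0.0121
```

Emit:
{"op": "drive_tool", "data": {
  "hand": [1, 1, 1, 1, 1],
  "travel": [
    [0, 2.3, -1.7],
    [0, 4.6, -3.4],
    [0, 7, -5.1],
    [0, 9.3, -6.8],
    [0, 11.6, -8.45]
  ],
  "twist": [
    [0, 0, 0],
    [0, 0, 0],
    [0, 0, 0],
    [0, 0, 0],
    [0, 0, 0]
  ]
}}

```text
time_s: 38.95
position: [0.5945, 0.2255, 0.2943]
tool_rot: [0.198, 0.679, -0.198, 0.679]
ft_force: [0.2, 0.2, -2.8]
finger_gap: 0.0125
```

Emit:
{"op": "drive_tool", "data": {
  "hand": [1, 1, 1, 1, 1],
  "travel": [
    [0, 2.8, -2],
    [0, 5.6, -4],
    [0, 8.2, -5.9],
    [0, 10.2, -7.4],
    [0, 11.6, -8.45]
  ],
  "twist": [
    [0, 0, 0],
    [0, 0, 0],
    [0, 0, 0],
    [0, 0, 0],
    [0, 0, 0]
  ]
}}

```text
time_s: 39.37
position: [0.5847, 0.3705, 0.2939]
tool_rot: [0.197, 0.679, -0.197, 0.679]
ft_force: [0.2, -0.3, -2.3]
finger_gap: 0.0124
```

```bash
python3 - <<'E'
from h import *
t,mt=snap("top","t18");b,mb=snap("scene","s18");w,m=snap("wrist","w18")
s=arm.state();p=s['position'];print(s['time_s'],p,s['ft_force'])
g=np.load('grasp.npy');move(g[:3],Rn.from_quat(g[3:]))
for n,roi in(("s18",(130,80,250,190)),("t18",(300,160,410,235)),("t18",(110,170,200,250))):
    im,m=load(n);x0,y0,x1,y1=roi;h=cv2.cvtColor(im[y0:y1,x0:x1],cv2.COLOR_BGR2HSV)
    for a,c in comps((h[...,0]<=14)&(h[...,0]>3)&(h[...,1]>100)&(h[...,2]<140),4):
        px=(c[0]+x0,c[1]+y0);print(n,a,px,onz(m,[px],.113)[0].round(3))
E
```

```text
39.5167 [0.58511355 0.36872115 0.2936665 ] [-0.21979371 -1.74774899 -2.23915945]
travel [22.23, 0.19, 0.38] twist [0.2, -0.1, 0.2] rows>= 5.3
s18 86 (136.7, 82.2) [ 0.363 -0.759  0.113]
s18 24 (206.8, 138.0) [ 0.479 -0.239  0.113]
t18 66 (346.3, 188.4) [ 0.566 -0.258  0.113]
t18 46 (323.7, 208.5) [ 0.499 -0.183  0.113]
t18 24 (379.5, 233.5) [ 0.421 -0.364  0.113]
```

Emit:
{"op": "drive_tool", "data": {
  "hand": [1, 1, 1, 1, 1],
  "travel": [
    [2, 0.1, 0.2],
    [6, 0.2, 0.4],
    [10, 0.2, 0.4],
    [14, 0.2, 0.4],
    [17, 0.2, 0.4]
  ],
  "twist": [
    [0, 0, 0],
    [0, 0, 0],
    [0, 0, 0],
    [0, 0, 0],
    [0, 0, 0]
  ]
}}

```text
time_s: 39.93
position: [0.5898, 0.3649, 0.1213]
tool_rot: [0.198, 0.679, -0.199, 0.679]
ft_force: [0.6, 0.2, -2.5]
finger_gap: 0.0124
```

Emit:
{"op": "drive_tool", "data": {
  "hand": [1, 1, 1, 1, 1],
  "travel": [
    [1.5, 0, 0],
    [3, 0, 0],
    [4, 0, 0],
    [4.6, 0, 0],
    [4.6, 0, 0]
  ],
  "twist": [
    [0, 0, 0],
    [0, 0, 0],
    [0, 0, 0],
    [0, 0, 0],
    [0, 0, 0]
  ]
}}

```text
time_s: 40.35
position: [0.5902, 0.3662, 0.0777]
tool_rot: [0.198, 0.679, -0.198, 0.679]
ft_force: [-0.2, 0.5, -3.1]
finger_gap: 0.0125
```

```bash
python3 - <<'E'
from h import *
s=arm.state();p=s['position'];print(s['time_s'],p,s['ft_force'],s['wrist_torque'])
g=np.load('grasp.npy');move(g[:3],Rn.from_quat(g[3:]))
E
```

```text
40.35 [0.59024483 0.36615123 0.07772191] [-0.24266177  0.54535322 -3.09548426] [-0.09031748 -0.18543816 -0.03398145]
travel [0.63, 0.13, -0.2] twist [-0.0, -0.1, 0.2] rows>= 0.2
```

Emit:
{"op": "drive_tool", "data": {
  "hand": [1, 1, 1],
  "travel": [
    [0.3, 0.1, -0.1],
    [0.5, 0.1, -0.1],
    [0.5, 0.1, -0.1]
  ],
  "twist": [
    [0, 0, 0],
    [0, 0, 0],
    [0, 0, 0]
  ]
}}

```text
time_s: 40.6
position: [0.5901, 0.3681, 0.0737]
tool_rot: [0.198, 0.679, -0.198, 0.679]
ft_force: [0.0, 0.6, -1.6]
finger_gap: 0.0123
```

Emit:
{"op": "drive_tool", "data": {
  "hand": [1, 1, 1],
  "travel": [
    [0.1, 0, 0],
    [0.1, 0, 0],
    [0.1, 0, 0]
  ],
  "twist": [
    [0, 0, 0],
    [0, 0, 0],
    [0, 0, 0]
  ]
}}

```text
time_s: 40.85
position: [0.5901, 0.3679, 0.0725]
tool_rot: [0.198, 0.679, -0.198, 0.679]
ft_force: [0.2, 0.4, -2.0]
finger_gap: 0.012
```

Emit:
{"op": "drive_tool", "data": {
  "hand": [1, 1, 1],
  "travel": [
    [0.1, 0, 0],
    [0.1, 0, 0],
    [0.1, 0, 0]
  ],
  "twist": [
    [0, 0, 0],
    [0, 0, 0],
    [0, 0, 0]
  ]
}}

```text
time_s: 41.1
position: [0.5901, 0.3679, 0.0715]
tool_rot: [0.198, 0.679, -0.198, 0.679]
ft_force: [0.1, -0.8, 1.7]
finger_gap: 0.012
```

Contact with the platform at the original height. Before letting go, clear the hand's view: release, rise and look.

Emit:
{"op": "drive_tool", "data": {
  "hand": [3.5, 3.5, 3.5, 3.5],
  "travel": [
    [0, 0, 0],
    [0, 0, 0],
    [0, 0, 0],
    [0, 0, 0]
  ],
  "twist": [
    [0, 0, 0],
    [0, 0, 0],
    [0, 0, 0],
    [0, 0, 0]
  ]
}}

```text
time_s: 41.43
position: [0.5899, 0.3678, 0.0712]
tool_rot: [0.198, 0.679, -0.198, 0.679]
ft_force: [-1.3, 0.1, -0.6]
finger_gap: 0.0352
```

Emit:
{"op": "drive_tool", "data": {
  "hand": [3.5, 3.5, 3.5, 3.5, 3.5],
  "travel": [
    [-1.5, 0, 0],
    [-5, 0, 0],
    [-9, 0, 0],
    [-13, 0, 0],
    [-17, 0, 0]
  ],
  "twist": [
    [0, 0, 0],
    [0, 0, 0],
    [0, 0, 0],
    [0, 0, 0],
    [0, 0, 0]
  ]
}}

```text
time_s: 41.85
position: [0.5897, 0.3675, 0.2445]
tool_rot: [0.198, 0.679, -0.198, 0.679]
ft_force: [0.4, -0.2, -0.7]
finger_gap: 0.0348
```

Emit:
{"op": "drive_tool", "data": {
  "hand": [3.5, 3.5, 3.5, 3.5, 3.5],
  "travel": [
    [-3, 0, 1],
    [-6, 0, 2],
    [-8, 0, 3],
    [-8, 0, 3],
    [-8, 0, 3]
  ],
  "twist": [
    [0, 0, 0],
    [0, 0, 0],
    [0, 0, 0],
    [0, 0, 0],
    [0, 0, 0]
  ]
}}

```text
time_s: 42.27
position: [0.6157, 0.3512, 0.3233]
tool_rot: [0.199, 0.678, -0.198, 0.679]
ft_force: [-0.9, -0.1, -1.3]
finger_gap: 0.0349
```

```bash
python3 - <<'E'
from h import *
t,mt=snap("top","t19");b,mb=snap("scene","s19");w,m=snap("wrist","w19");s=arm.state();print(s['time_s'],s['position'],s['ft_force'])
cv2.imwrite("pics/c19.png",np.vstack([np.hstack([cv2.resize(w,(400,300)),cv2.resize(t[160:235,300:400],(400,300),interpolation=3)]),np.hstack([cv2.resize(b[170:310,240:440],(400,280),interpolation=3),cv2.resize(b[90:188,110:250],(400,280),interpolation=3)])]))
E
```

```text
42.4167 [0.61452363 0.35185753 0.32062255] [-0.03739     0.28486806 -0.07239793]
```

View pics/c19.png

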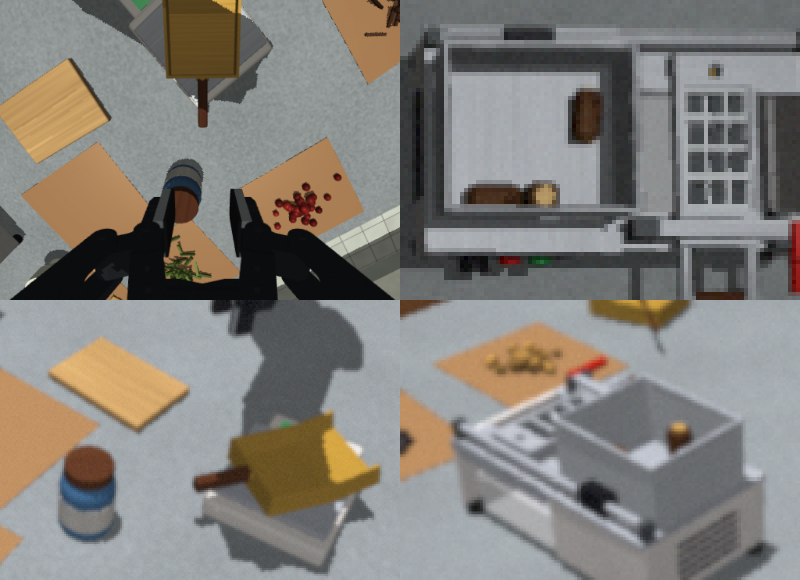

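```bash
python3 - <<'E'
from h import *
a,_=load("top1");b,_=load("t19")
for n,(lo,hi) in dict(green=((55,80,40),(85,255,200)),blue=((100,80,40),(120,255,255))).items():
    for im in(a,b):
        h=cv2.cvtColor(im[120:165,170:330],cv2.COLOR_BGR2HSV);print(n,comps(cv2.inRange(h,lo,hi)>0,15))
h=cv2.cvtColor(b[130:196,220:285],cv2.COLOR_BGR2HSV);print('roots on paper',comps((h[...,0]<=12)&(h[...,0]>3)&(h[...,1]>135)&(h[...,2]<110),8))
print('mortar diff',cv2.absdiff(a[125:158,283:316],b[125:158,283:316]).mean())
print(arm.hand_in())
E
```

```text
green [(np.int32(136), [82.3, 16.7])]
green [(np.int32(130), [82.5, 16.6])]
blue [(np.int32(57), [26.8, 32.6])]
blue [(np.int32(60), [26.7, 32.8])]
roots on paper []
mortar diff 7.458830731558004
the job is handed in; nothing more can be done
None
```

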